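# Sort bead tins by weight and close the full ones

## Task

Lift each of the three closed tins to feel whether it is full or empty: set the full (heavy) ones down gently, upright, on the floor of the rectangular tray, and the empty (light) ones likewise in the round tray. Press the cocked lids of the full tins down until they sit level, and leave the lids of the empty ones standing loose for refilling. Do not tip the tins over, and leave the other things on the bench where they are.

Things in the scene. Friction and masses are not known exactly. Their poses are not given: they have to be found in the camera images.
- tin_1_mid (a point): middle of one of three identical-looking plain metal tins: upright round can, 56 mm across, 66 mm high with its lid level; this point is 33 mm above its underside; z up, x towards the side where its lid stands up. Body below the lid 58 mm high. Full (steel beads) it weighs 0.37 to 0.48 kg, empty 0.10 kg: only the weight felt tells which; one or two of the three are full.
- lid_1 (a joint): angle (rad) by which the lid of tin 1 stands up: 0 = level, 0.13 to 0.19 at the start. The lid, a disc 53 mm across, 8 mm thick, stays on its tin, hinging on the edge at local -x; the edge at +x stands 7 to 10 mm proud. Pressed at its centre it goes down under about 8 N (less nearer the raised side) and stays where left. Level, its top is 33 mm above the tin's middle.
- tin_2_mid (a point): middle of one of three identical-looking plain metal tins: upright round can, 56 mm across, 66 mm high with its lid level; this point is 33 mm above its underside; z up, x towards the side where its lid stands up. Body below the lid 58 mm high. Full (steel beads) it weighs 0.37 to 0.48 kg, empty 0.10 kg: only the weight felt tells which; one or two of the three are full.
- lid_2 (a joint): angle (rad) by which the lid of tin 2 stands up: 0 = level, 0.13 to 0.19 at the start. The lid, a disc 53 mm across, 8 mm thick, stays on its tin, hinging on the edge at local -x; the edge at +x stands 7 to 10 mm proud. Pressed at its centre it goes down under about 8 N (less nearer the raised side) and stays where left. Level, its top is 33 mm above the tin's middle.
- tin_3_mid (a point): middle of one of three identical-looking plain metal tins: upright round can, 56 mm across, 66 mm high with its lid level; this point is 33 mm above its underside; z up, x towards the side where its lid stands up. Body below the lid 58 mm high. Full (steel beads) it weighs 0.37 to 0.48 kg, empty 0.10 kg: only the weight felt tells which; one or two of the three are full.
- lid_3 (a joint): angle (rad) by which the lid of tin 3 stands up: 0 = level, 0.13 to 0.19 at the start. The lid, a disc 53 mm across, 8 mm thick, stays on its tin, hinging on the edge at local -x; the edge at +x stands 7 to 10 mm proud. Pressed at its centre it goes down under about 8 N (less nearer the raised side) and stays where left. Level, its top is 33 mm above the tin's middle.
- rect_tray_floor (a point): centre of the floor of the rectangular steel tray, for full tins: fixed, 150 x 220 mm outside, walls 4 mm thick and 20 mm high from the table, floor 4 mm above the table; local x along its short side, local y along its long side, z up
- round_tray_floor (a point): centre of the floor of the round steel tray, for empty tins: fixed, 210 mm across at the rim, inside 192 mm across at the floor, wall 4 mm thick and 20 mm high from the table, floor 4 mm above the table
- flask_1: glass medium flask with foil cap, 72 mm across, 150 mm high; origin at the centre of its underside; a bystander
- flask_2: glass medium flask with foil cap, 72 mm across, 150 mm high; origin at the centre of its underside; a bystander
- dish: small flat glass culture dish, 60 mm across, 15 mm high; origin at the centre of its underside; a bystander
- beaker: small glass beaker, 60 mm across, 70 mm high; origin at the centre of its underside; a bystander
- forceps: steel forceps lying flat along local x, 140 mm long, about 25 mm wide, 6 mm high; origin at the centre of its underside; a bystander
- sprayer: white spray bottle, 64 mm across, 176 mm high; origin at the centre of its underside; a bystander
- tin_1: tin 1 as a whole; origin at the centre of its underside
- tin_2: tin 2 as a whole; origin at the centre of its underside
- tin_3: tin 3 as a whole; origin at the centre of its underside
- rect_tray: the rectangular tray as a whole; origin at the centre of its underside
- round_tray: the round tray as a whole; origin at the centre of its underside
Mind the look-alikes: they are no part of the job. Leave any red or yellow look-alike of the tin_2 alone.

How it is judged (in metres and radians):
At the end, for the whole second after the job is handed in: All tins at rest, upright within 7 degrees, on tray floors: full ones (bearing on it with over 2.3 N) in the rectangular tray, lids level (under 0.02 rad, 1 mm at the edge); empty ones in the round tray, axis within 80 mm of its centre, lids still up (over 0.06 rad) (((x of tin_1_mid in the frame of rect_tray_floor between -0.052 and 0.052 m and y of tin_1_mid in the frame of rect_tray_floor between -0.087 and 0.087 m and contact force between tin_1 and rect_tray above 2.3 N and value of joint lid_1 below 0.02 rad) or (horizontal distance between tin_1_mid and round_tray_floor below 0.08 m and contact force between tin_1 and round_tray between 0.3 and 2.3 N and value of joint lid_1 above 0.06 rad)) and height (world z) of tin_1_mid between 0.032 and 0.042 m and angle between each of tin_1_mid, tin_2_mid, tin_3_mid's own z axis and vertical below 0.12 rad and linear speed of each of tin_1, tin_2, tin_3 below 0.02 m/s and ((x of tin_2_mid in the frame of rect_tray_floor between -0.052 and 0.052 m and y of tin_2_mid in the frame of rect_tray_floor between -0.087 and 0.087 m and contact force between tin_2 and rect_tray above 2.3 N and value of joint lid_2 below 0.02 rad) or (horizontal distance between tin_2_mid and round_tray_floor below 0.08 m and contact force between tin_2 and round_tray between 0.3 and 2.3 N and value of joint lid_2 above 0.06 rad)) and height (world z) of tin_2_mid between 0.032 and 0.042 m and ((x of tin_3_mid in the frame of rect_tray_floor between -0.052 and 0.052 m and y of tin_3_mid in the frame of rect_tray_floor between -0.087 and 0.087 m and contact force between tin_3 and rect_tray above 2.3 N and value of joint lid_3 below 0.02 rad) or (horizontal distance between tin_3_mid and round_tray_floor below 0.08 m and contact force between tin_3 and round_tray between 0.3 and 2.3 N and value of joint lid_3 above 0.06 rad)) and height (world z) of tin_3_mid between 0.032 and 0.042 m); the robot touches nothing.
It fails at once if a bystander is shoved more than 30 mm or knocked over (distance of any of flask_1, flask_2, dish, beaker, forceps, sprayer from where it was at the start of the episode above 0.03 m or angle between any of flask_1, flask_2, dish, beaker, forceps, sprayer's own z axis and vertical above 0.5 rad).
It fails at once if a tin is tipped over (more than 35 degrees) (angle between any of tin_1_mid, tin_2_mid, tin_3_mid's own z axis and vertical above 0.61 rad).
It fails at once if a tin is dropped or slammed down (over 0.5 m/s within 30 mm of where it stands) ((linear speed of tin_1 above 0.5 m/s and height (world z) of tin_1_mid below 0.067 m) or (linear speed of tin_2 above 0.5 m/s and height (world z) of tin_2_mid below 0.067 m) or (linear speed of tin_3 above 0.5 m/s and height (world z) of tin_3_mid below 0.067 m)).
It also fails if it takes over 72 s, if anything falls off the work surface, if the arm or the gripper's body presses on something with over 40 N, if the wrist force passes 120 N, or if a joint passes its speed limit or range.

## Robot

A 7-joint arm with a two-finger parallel gripper is mounted at the origin on the work surface. World frame = base frame: x ahead of the robot, y to its left, z up, the work surface at z = 0. Lengths are in mm, angles in rad, forces in N, time in s.
With the tool pointing down it reaches from about 350 to 900 mm from the base axis. Payload 8.1 kg.
Tool frame: the origin (TCP) lies at the very end of the fingers, on their centre line; the grasp point (between the pads) lies 19 mm behind it (arm.grip_depth is the distance from the TCP to the grasp point, in mm); x points along the fingers, z is the direction in which the jaws open and shut, and the axes are right-handed (so a half turn about x gives the same grasp; the last joint's range is limited). The gripper opens to 92 mm and grips with 3 to 60 N. Pads are 19 mm wide; open, the fingers measure 130 mm over their backs; the gripper's body (75 mm by 190 mm) begins 47 mm behind the grasp point.
Start: joints at [-1.405, 0.434, 0.025, 1.573, -0.012, 1.134, -0.075], TCP at [166.011, 602.563, 226.742] pointing down, gripper open.
Joint ranges: [-2.62, 2.62], [-0.44, 2.09], [-1.27, 1.32], [0.08, 2.57], [-1.32, 4.46], [0.12, 2], [-2.74, 2.74]. Speed limits (rad/s): [2.22, 2.22, 3.01, 3.01, 3.14, 3.14, 3.14].

## Interface

Orientations are given as a rotation vector (axis times angle).
In Python, from rig import arm gives the robot as it stands. The module is installed in compiled form; this text tells all that it offers.
- The arm moves only by the tool jog_arm, never from a script. Its argument "steps" is a list of rows, each an object of numbers: "jaw": the finger opening in mm, from 0 to 91.8; "tx", "ty", "tz": the shift along the world's x, y, z in mm; "turn": the turn about the world's z in degrees. A call has exactly 10 rows; each row shifts and turns the pose as measured when the row begins; what a row does not reach is not made up. A row lasts 1/10 s, in which the tool goes at most 50 mm and 8.59 degrees, less where a joint would pass 70% of its speed; a pose out of reach is approached as far as the arm can. A call is refused whole if a number of a shift passes 50 or a number of a turn 8.59, either way. A call with a gripper value outside its range is refused whole. The fingers move at their own pace and stop on an object; "force" is the grip in N (left out, the last holds). Time passes only in rows, so rows that do not move let the fingers close, or fill a call up. It gives the time, the measured TCP pose, the force and the opening at its end, in the units of the state.
- arm.get_obs(): the state, without advancing time (a new reading comes with each control period).
- arm.camera(name): name is "scene" or "top"; returns the picture (400x640x3 uint8, red, green, blue); there is no depth.
- arm.camera_params(name): a dict with "K" (3x3 intrinsics, pixels), "R" (3x3) and "t" (3): a world point X has camera coordinates R X + t. Camera axes: x right, y down, z forward; pixel columns grow to the right and rows downward; lengths in mm; the calibration is good to about 2 mm. A picture is of the moment at which its call begins. camera_params takes no time and is no camera call.
- arm.close_job(): hands the job in, once; it reports no verdict.
Trained networks look in the newest picture that a camera, given by its name, has taken for a name from the list of things; names that differ only in an ending like _2 or _b are one class to them, and where a whole thing is asked for, a point or a joint stands for the part that bears it (a point fixed in the world has none). Each returns a list of dicts, best first, with "score" (0 to 1); they miss things now and then, are a little off and sometimes report something else, mostly with a low value. They report only what shows in the picture. A call takes as long as a camera call. They do not tell look-alikes from the thing itself.
- arm.recognise(camera, target): "point" ([x, y, z] in mm, in world coordinates, good to about 4 mm: the middle of the surface that is visible of it).
- arm.trace(camera, target): "region" (400x640 bool, what is visible of it).
- arm.place_of(camera, target): "point" ([x, y, z] in mm, in world coordinates, good to about 4 mm: a listed point, or the origin of a listed thing).
The state is a dict: "t": time; "joints": joint angles; "qd": joint speeds; "tau": joint torques, N m; "tool_pos": TCP position; "ee_rot": TCP orientation; "wrist_force": force on the tool from outside, world axes, zero at the start; "moment": the same for the moment, N m; "finger_gap": finger opening in mm.
Only numpy, scipy, OpenCV 4.12 (cv2) and the standard library are available. Lean on these libraries where they do the work, as an engineer would, in place of code of your own. Each camera call takes 0.05 s, during which the arm holds its last target.

## Working session

There is one attempt and no reset: what is moved stays moved. The work goes in short steps, Python scripts to look and compute and a tool call to move; the robot and the scene stay as the last step left them, time stands still between calls to the robot, and variables do not carry over. Pictures are saved under pics/ and viewed, and the job is handed in when it is done.

Besides the shell and the picture viewer there is one more tool, called after "Emit:" in YAML: its name, and indented under it one key for each argument. jog_arm: Moves the arm, as the interface text tells. Its arguments: {"type":"object","properties":{"steps":{"type":"array"},"force":{"type":"number"}},"required":["steps"]}

```bash
mkdir -p pics; python3 - <<'E'
from rig import arm
import cv2,numpy as np
for n in("scene","top"):
    im=arm.camera(n); cv2.imwrite(f"pics/{n}0.png",im[:,:,::-1])
    p=arm.camera_params(n); print(n,np.round(p["K"],1).tolist(),np.round(p["R"],3).tolist(),np.round(p["t"],1).tolist())
for c in("top","scene"):
  for t in("tin_1_mid","rect_tray_floor","round_tray_floor"):
    for d in arm.place_of(c,t): print(c,t,np.round(d["point"],0),round(d["score"],2))
o=arm.get_obs(); print(o)
E
```

```text
scene [[512.7, 0.0, 313.2], [0.0, 512.7, 194.6], [0.0, 0.0, 1.0]] [[0.195, 0.981, 0.019], [0.562, -0.096, -0.821], [-0.804, 0.171, -0.57]] [-101.2, -261.1, 1743.3]
top [[438.9, 0.0, 322.2], [0.0, 438.9, 202.8], [0.0, 0.0, 1.0]] [[0.027, -1.0, 0.007], [-0.993, -0.028, -0.117], [0.117, -0.003, -0.993]] [-1.8, 595.6, 908.9]
top tin_1_mid [459. -77.  33.] 0.6
top rect_tray_floor [462. 316.   5.] 0.74
top round_tray_floor [ 530. -315.    1.] 0.59
scene rect_tray_floor [464. 310.   4.] 0.69
scene round_tray_floor [ 532. -310.    3.] 0.68
{'t': 0.4, 'joints': array([-1.40459665,  0.43463659,  0.0249803 ,  1.57330215, -0.01161859,
        1.13399504, -0.07509625]), 'qd': array([-0.00168442, -0.00207362,  0.0001898 , -0.00138246, -0.00056548,
        0.00023458,  0.00017262]), 'tau': array([-1.34689795e-03, -6.66973329e+01,  9.83063579e-01, -3.14408076e+01,
       -6.05687988e-02,  3.56583029e-02,  1.44089008e-04]), 'tool_pos': array([165.98511512, 602.50598738, 226.61710788]), 'ee_rot': array([-1.00900763,  1.32462909,  1.00880189]), 'wrist_force': array([-0.00843884,  0.61307026,  0.30640707]), 'moment': array([0.00874   , 0.00473681, 0.02717389]), 'finger_gap': 92.17085758105186}
```

View pics/scene0.png

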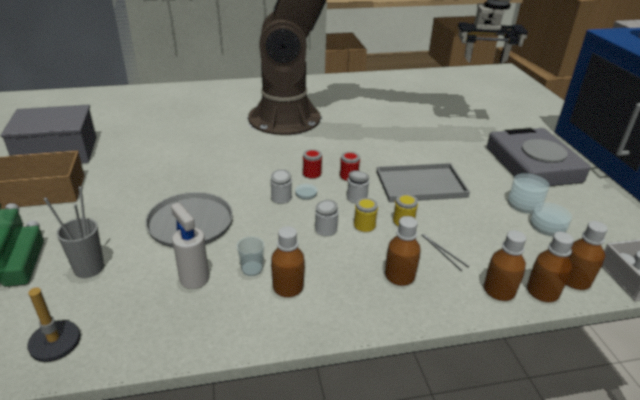

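View pics/top0.png

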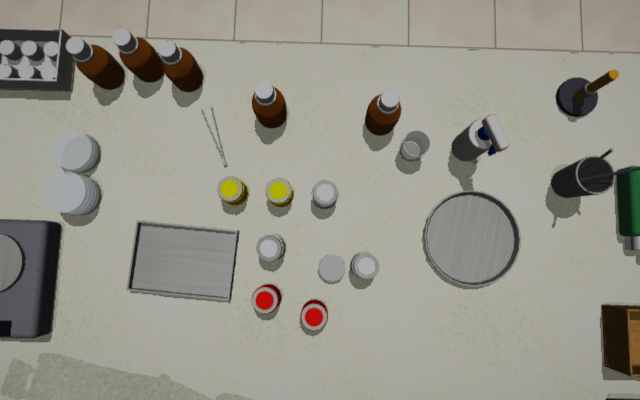

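```bash
python3 - <<'E'
from rig import arm
import cv2,numpy as np
for c in("top","scene"):
  im=arm.camera(c)
  for t in("tin_1","lid_1","tin_1_mid"):
    for d in arm.place_of(c,t) if t!="lid_1" else arm.recognise(c,t): print(c,t,np.round(d["point"],0),round(d["score"],2))
  for t in("flask_1","dish","beaker","forceps","sprayer"):
    for d in arm.place_of(c,t): print(c,t,np.round(d["point"],0),round(d["score"],2))
E
```

```text
top tin_1 [397. 124.   2.] 0.97
top tin_1 [500. 116.  -0.] 0.95
top tin_1 [618.   6.   1.] 0.91
top tin_1 [615. 201.   2.] 0.86
top tin_1 [617. 104.   1.] 0.81
top tin_1 [460. -78.  -2.] 0.66
top lid_1 [464. -78.  67.] 0.89
top lid_1 [387. 124.  63.] 0.87
top lid_1 [363.  23.  70.] 0.63
top lid_1 [616. 104.  66.] 0.62
top lid_1 [616.  13.  69.] 0.6
top lid_1 [494. 120.  74.] 0.58
top tin_1_mid [463. -74.  33.] 0.57
top flask_1 [800. 135.   4.] 0.76
top flask_1 [ 791. -111.   -2.] 0.72
top flask_1 [745. 261.  -1.] 0.34
top dish [618.   6.  -1.] 0.72
top dish [457. -12.   0.] 0.59
top beaker [ 724. -181.   -3.] 0.94
top beaker [746. 260.  -2.] 0.19
top forceps [747. 261.  -0.] 0.7
top forceps [615.  15.  34.] 0.43
top sprayer [ 536. -313.    1.] 0.72
top sprayer [ 733. -304.   -1.] 0.69
scene tin_1 [617. 107.   1.] 0.96
scene tin_1 [611.   4.   2.] 0.91
scene tin_1 [614. 205.   0.] 0.81
scene tin_1 [392. 126.  -3.] 0.78
scene tin_1 [362.  27.  -1.] 0.62
scene tin_1 [494. 116.   0.] 0.56
scene lid_1 [504. 117.  70.] 0.73
scene lid_1 [617.   9.  71.] 0.63
scene lid_1 [620. 207.  66.] 0.62
scene lid_1 [398. 119.  69.] 0.61
scene lid_1 [624. 111.  64.] 0.52
scene lid_1 [370.  28.  66.] 0.49
scene tin_1_mid [465. -78.  31.] 0.74
scene flask_1 [799. 138.   2.] 0.81
scene flask_1 [ 790. -108.   -0.] 0.57
scene flask_1 [612.   9.  -0.] 0.34
scene dish [459.  -8.   4.] 0.74
scene dish [800. 136.  -0.] 0.31
scene beaker [ 722. -180.   -6.] 0.93
scene forceps [497. 122.  35.] 0.67
scene forceps [466. 313.   3.] 0.63
scene sprayer [ 734. -305.   -1.] 0.74
```

```bash
python3 - <<'E'
from rig import arm
import cv2,numpy as np
from scipy.spatial.transform import Rotation as R
print(np.round(R.from_rotvec(arm.get_obs()['ee_rot']).as_matrix(),2))
im=cv2.imread("pics/top0.png"); cv2.imwrite("pics/crop.png",cv2.resize(im[170:340,210:390],None,fx=3.2,fy=3.2,interpolation=cv2.INTER_CUBIC))
im=cv2.imread("pics/scene0.png"); cv2.imwrite("pics/crop2.png",cv2.resize(im[140:250,255:435],None,fx=4.4,fy=4.4,interpolation=cv2.INTER_CUBIC))
E
```

```text
[[ 0.   -0.96  0.27]
 [ 0.    0.27  0.96]
 [-1.   -0.    0.  ]]
```

View pics/crop.png

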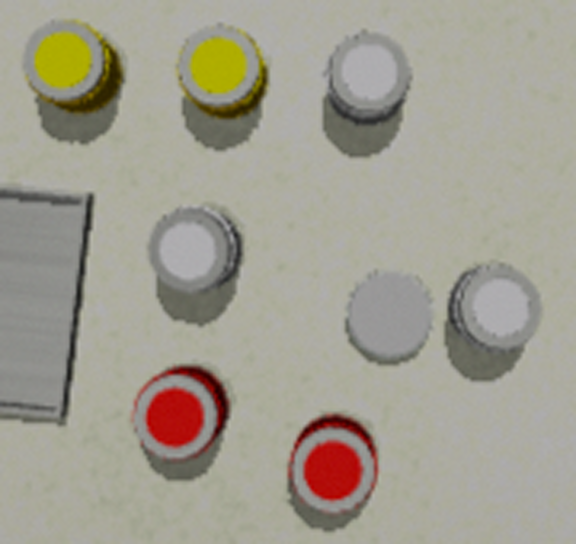

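View pics/crop2.png

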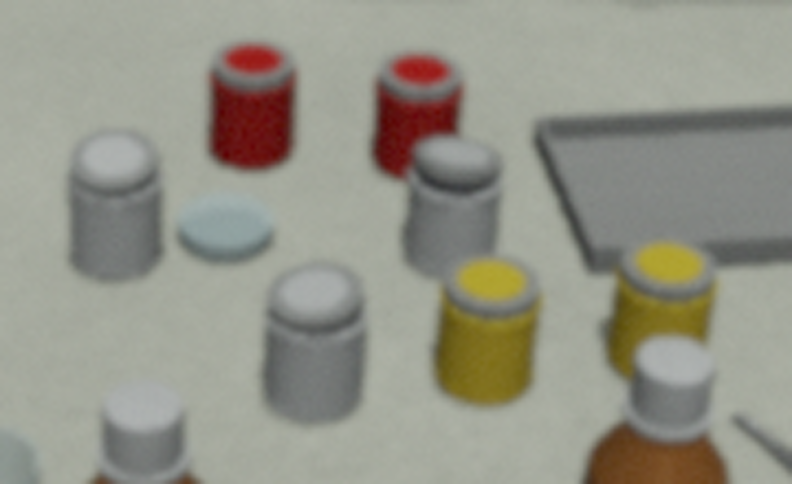

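Emit:
jog_arm:
  steps:
    - {"tx": 28, "ty": -40, "turn": 2}
    - {"tx": 28, "ty": -40, "turn": 2}
    - {"tx": 28, "ty": -40, "turn": 2}
    - {"tx": 28, "ty": -40, "turn": 2}
    - {"tx": 28, "ty": -40, "turn": 2}
    - {"tx": 28, "ty": -40, "turn": 2}
    - {"tx": 28, "ty": -40, "turn": 2}
    - {"tx": 28, "ty": -40, "turn": 1}
    - {"tx": 28, "ty": -40, "turn": 1}
    - {"tx": 28, "ty": -40}

```text
validation failed for argument at $.st...
```

Emit:
jog_arm:
  steps:
    - {"jaw": 90, "tx": 28, "ty": -40, "tz": 0, "turn": 2}
    - {"jaw": 90, "tx": 28, "ty": -40, "tz": 0, "turn": 2}
    - {"jaw": 90, "tx": 28, "ty": -40, "tz": 0, "turn": 2}
    - {"jaw": 90, "tx": 28, "ty": -40, "tz": 0, "turn": 2}
    - {"jaw": 90, "tx": 28, "ty": -40, "tz": 0, "turn": 2}
    - {"jaw": 90, "tx": 28, "ty": -40, "tz": 0, "turn": 2}
    - {"jaw": 90, "tx": 28, "ty": -40, "tz": 0, "turn": 2}
    - {"jaw": 90, "tx": 28, "ty": -40, "tz": 0, "turn": 1}
    - {"jaw": 90, "tx": 28, "ty": -40, "tz": 0, "turn": 1}
    - {"jaw": 90, "tx": 28, "ty": -40, "tz": 0, "turn": 0}

```text
t: 2.3
tool_pos: [445.0, 196.6, 227.6]
ee_rot: [-1.231, 1.187, 1.239]
wrist_force: [1.0, 0.9, 0.2]
finger_gap: 89.9
```

```bash
cat > h.py <<'E'
import numpy as np
from rig import arm
from scipy.spatial.transform import Rotation as R
def st():
    o=arm.get_obs(); m=R.from_rotvec(o['ee_rot']).as_matrix()
    print(round(o['t'],2),np.round(o['tool_pos'],1),'jaw',round(np.degrees(np.arctan2(m[1,2],m[0,2])),1),'tilt',np.round(m[:2,0],3),'F',np.round(o['wrist_force'],1),'gap',round(o['finger_gap'],1),'qd',round(abs(o['qd']).max(),3),'j7',round(o['joints'][6],2))
E
python3 -c "from h import *;st()"
```

```text
2.3 [445.  196.6 227.6] jaw 92.1 tilt [0.    0.006] F [1.  0.9 0.2] gap 89.9 qd 1.138 j7 1.14
```

Emit:
jog_arm:
  steps:
    - {"jaw": 90, "tx": 18, "ty": -26, "tz": -20, "turn": -1}
    - {"jaw": 90, "tx": 18, "ty": -26, "tz": -20, "turn": -1}
    - {"jaw": 90, "tx": 17, "ty": -26, "tz": -20, "turn": 0}
    - {"jaw": 90, "tx": 0, "ty": 0, "tz": -20, "turn": 0}
    - {"jaw": 90, "tx": 0, "ty": 0, "tz": -20, "turn": 0}
    - {"jaw": 90, "tx": 0, "ty": 0, "tz": -10, "turn": 0}
    - {"jaw": 90, "tx": 0, "ty": 0, "tz": 0, "turn": 0}
    - {"jaw": 90, "tx": 0, "ty": 0, "tz": 0, "turn": 0}
    - {"jaw": 90, "tx": 0, "ty": 0, "tz": 0, "turn": 0}
    - {"jaw": 90, "tx": 0, "ty": 0, "tz": 0, "turn": 0}

```text
t: 3.3
tool_pos: [506.7, 107.6, 118.5]
ee_rot: [-1.2, 1.201, 1.195]
wrist_force: [0.3, -0.3, -0.1]
finger_gap: 89.7
```

```bash
python3 - <<'E'
from h import *; import cv2
st()
for c in("top","scene"):
    im=arm.camera(c); cv2.imwrite(f"pics/{c}1.png",im[:,:,::-1])
    for d in arm.place_of(c,"tin_1"): print(c,np.round(d["point"],0),round(d["score"],2))
E
```

```text
3.3 [506.7 107.6 118.5] jaw 89.3 tilt [0.011 0.007] F [ 0.3 -0.3 -0.1] gap 89.7 qd 0.011 j7 1.38
top [461. -80.  -2.] 0.98
top [616. 109.   1.] 0.84
top [617. 201.   4.] 0.74
top [359.  24.   0.] 0.6
top [618.   8.  -2.] 0.58
top [464. 312.   1.] 0.26
scene [616. 109.   2.] 0.97
scene [360.  29.   1.] 0.96
scene [390. 125.   0.] 0.86
scene [611.   6.   2.] 0.85
scene [614. 208.  -1.] 0.77
scene [461. -76.  -3.] 0.68
scene [494. 119.  -0.] 0.55
```

Emit:
jog_arm:
  steps:
    - {"jaw": 90, "tx": -5, "ty": 5, "tz": 0, "turn": 0}
    - {"jaw": 90, "tx": -4, "ty": 3, "tz": 0, "turn": 0}
    - {"jaw": 90, "tx": 0, "ty": 0, "tz": -20, "turn": 0}
    - {"jaw": 90, "tx": 0, "ty": 0, "tz": -25, "turn": 0}
    - {"jaw": 90, "tx": 0, "ty": 0, "tz": -20, "turn": 0}
    - {"jaw": 90, "tx": 0, "ty": 0, "tz": -12, "turn": 0}
    - {"jaw": 90, "tx": 0, "ty": 0, "tz": -5, "turn": 0}
    - {"jaw": 90, "tx": 0, "ty": 0, "tz": -2, "turn": 0}
    - {"jaw": 90, "tx": 0, "ty": 0, "tz": 0, "turn": 0}
    - {"jaw": 90, "tx": 0, "ty": 0, "tz": 0, "turn": 0}

```text
t: 4.5
tool_pos: [495.6, 119.4, 33.5]
ee_rot: [-1.201, 1.196, 1.197]
wrist_force: [0.0, -0.7, 0.4]
finger_gap: 90.0
```

```bash
python3 - <<'E'
from h import *; import cv2
st()
im=arm.camera("scene"); cv2.imwrite(f"pics/s2.png",cv2.resize(im[100:280,260:460,::-1],None,fx=3,fy=3))
E
```

```text
4.5 [495.6 119.4  33.5] jaw 89.5 tilt [0.014 0.01 ] F [ 0.  -0.7  0.4] gap 90.0 qd 0.007 j7 1.39
```

View pics/s2.png

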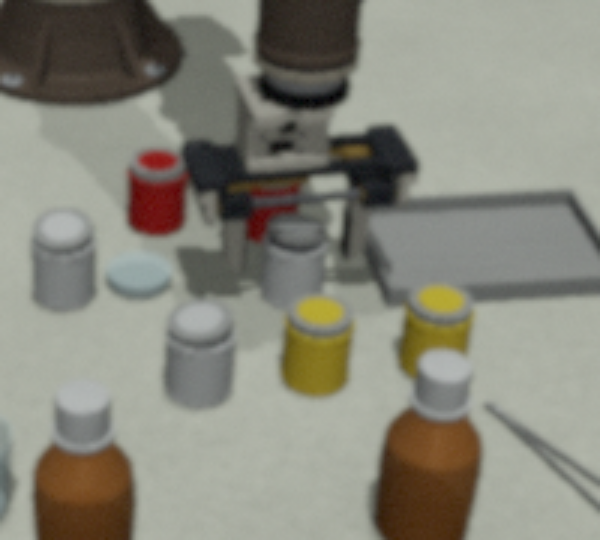

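Emit:
jog_arm:
  steps:
    - {"jaw": 90, "tx": 0, "ty": 0, "tz": -6, "turn": 0}
    - {"jaw": 90, "tx": 0, "ty": 0, "tz": -4, "turn": 0}
    - {"jaw": 90, "tx": 0, "ty": 0, "tz": 0, "turn": 0}
    - {"jaw": 50, "tx": 0, "ty": 0, "tz": 0, "turn": 0}
    - {"jaw": 50, "tx": 0, "ty": 0, "tz": 0, "turn": 0}
    - {"jaw": 50, "tx": 0, "ty": 0, "tz": 0, "turn": 0}
    - {"jaw": 50, "tx": 0, "ty": 0, "tz": 0, "turn": 0}
    - {"jaw": 50, "tx": 0, "ty": 0, "tz": 0, "turn": 0}
    - {"jaw": 50, "tx": 0, "ty": 0, "tz": 0, "turn": 0}
    - {"jaw": 50, "tx": 0, "ty": 0, "tz": 0, "turn": 0}
  force: 25

```text
t: 5.55
tool_pos: [496.6, 119.7, 24.0]
ee_rot: [-1.202, 1.194, 1.195]
wrist_force: [-0.4, -0.5, -0.4]
finger_gap: 56.2
```

```bash
python3 -c "from h import *;st()"
```

```text
5.55 [496.6 119.7  24. ] jaw 89.4 tilt [0.016 0.011] F [-0.4 -0.5 -0.4] gap 56.2 qd 0.002 j7 1.4
```

Emit:
jog_arm:
  steps:
    - {"jaw": 50, "tx": 0, "ty": 0, "tz": 5, "turn": 0}
    - {"jaw": 50, "tx": 0, "ty": 0, "tz": 12, "turn": 0}
    - {"jaw": 50, "tx": 0, "ty": 0, "tz": 15, "turn": 0}
    - {"jaw": 50, "tx": 0, "ty": 0, "tz": 15, "turn": 0}
    - {"jaw": 50, "tx": 0, "ty": 0, "tz": 10, "turn": 0}
    - {"jaw": 50, "tx": 0, "ty": 0, "tz": 4, "turn": 0}
    - {"jaw": 50, "tx": 0, "ty": 0, "tz": 0, "turn": 0}
    - {"jaw": 50, "tx": 0, "ty": 0, "tz": 0, "turn": 0}
    - {"jaw": 50, "tx": 0, "ty": 0, "tz": 0, "turn": 0}
    - {"jaw": 50, "tx": 0, "ty": 0, "tz": 0, "turn": 0}

```text
t: 6.55
tool_pos: [495.6, 119.2, 89.6]
ee_rot: [-1.201, 1.195, 1.196]
wrist_force: [-1.0, -0.1, -1.0]
finger_gap: 55.9
```

```bash
python3 -c "from h import *;st()"
```

```text
6.55 [495.6 119.2  89.6] jaw 89.4 tilt [0.015 0.01 ] F [-1.  -0.1 -1. ] gap 55.9 qd 0.008 j7 1.36
```

```bash
python3 - <<'E'
from h import *; import cv2
for i in range(3): im=arm.camera("scene"); st()
cv2.imwrite(f"pics/s3.png",cv2.resize(im[100:280,260:460,::-1],None,fx=3,fy=3))
E
```

```text
6.6 [495.5 119.2  89.6] jaw 89.4 tilt [0.015 0.01 ] F [-0.6  0.1 -1.1] gap 56.3 qd 0.003 j7 1.36
6.65 [495.6 119.2  89.7] jaw 89.4 tilt [0.015 0.01 ] F [ 0.1 -1.2 -1.1] gap 56.7 qd 0.002 j7 1.36
6.7 [495.7 119.2  89.8] jaw 89.4 tilt [0.015 0.01 ] F [ 0.4 -0.  -0.8] gap 56.5 qd 0.002 j7 1.36
```

View pics/s3.png

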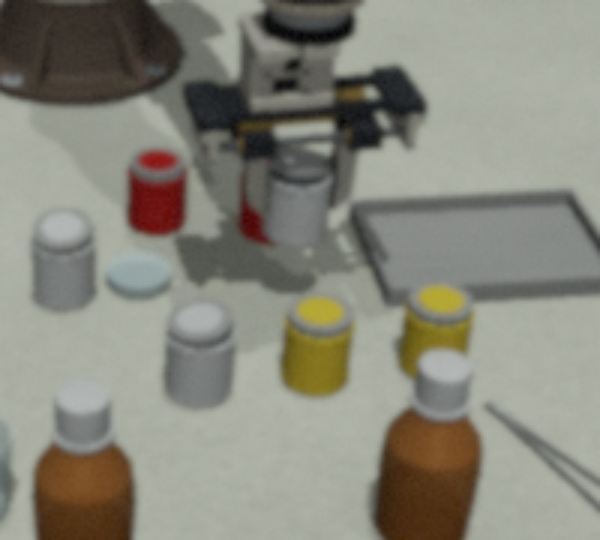

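Emit:
jog_arm:
  steps:
    - {"jaw": 50, "tx": 0, "ty": -15, "tz": 15, "turn": 0}
    - {"jaw": 50, "tx": 2, "ty": -35, "tz": 20, "turn": 0}
    - {"jaw": 50, "tx": 4, "ty": -40, "tz": 10, "turn": 0}
    - {"jaw": 50, "tx": 4, "ty": -40, "tz": 0, "turn": 0}
    - {"jaw": 50, "tx": 4, "ty": -45, "tz": 0, "turn": 0}
    - {"jaw": 50, "tx": 4, "ty": -45, "tz": 0, "turn": 0}
    - {"jaw": 50, "tx": 4, "ty": -45, "tz": 0, "turn": 0}
    - {"jaw": 50, "tx": 4, "ty": -40, "tz": 0, "turn": 0}
    - {"jaw": 50, "tx": 4, "ty": -40, "tz": 0, "turn": 0}
    - {"jaw": 50, "tx": 4, "ty": -30, "tz": 0, "turn": 0}

```text
t: 7.7
tool_pos: [528.1, -264.0, 135.2]
ee_rot: [-1.21, 1.189, 1.207]
wrist_force: [0.6, 0.8, -0.9]
finger_gap: 56.6
```

```bash
python3 -c "from h import *;st()"
```

```text
7.7 [ 528.1 -264.   135.2] jaw 90.2 tilt [0.014 0.012] F [ 0.6  0.8 -0.9] gap 56.6 qd 0.51 j7 2.13
```

Emit:
jog_arm:
  steps:
    - {"jaw": 50, "tx": 1, "ty": -25, "tz": 0, "turn": 0}
    - {"jaw": 50, "tx": 1, "ty": -25, "tz": 0, "turn": 0}
    - {"jaw": 50, "tx": 0, "ty": -15, "tz": -10, "turn": 0}
    - {"jaw": 50, "tx": 0, "ty": -8, "tz": -20, "turn": 0}
    - {"jaw": 50, "tx": 0, "ty": 0, "tz": -20, "turn": 0}
    - {"jaw": 50, "tx": 0, "ty": 0, "tz": -20, "turn": 0}
    - {"jaw": 50, "tx": 0, "ty": 0, "tz": -12, "turn": 0}
    - {"jaw": 50, "tx": 0, "ty": 0, "tz": -3, "turn": 0}
    - {"jaw": 50, "tx": 0, "ty": 0, "tz": 0, "turn": 0}
    - {"jaw": 50, "tx": 0, "ty": 0, "tz": 0, "turn": 0}

```text
t: 8.7
tool_pos: [527.5, -344.2, 42.3]
ee_rot: [-1.203, 1.194, 1.205]
wrist_force: [0.3, -0.0, -1.1]
finger_gap: 56.2
```

```bash
python3 -c "from h import *;st()"
```

```text
8.7 [ 527.5 -344.2   42.3] jaw 89.8 tilt [0.01  0.012] F [ 0.3 -0.  -1.1] gap 56.2 qd 0.004 j7 2.29
```

Emit:
jog_arm:
  steps:
    - {"jaw": 50, "tx": 2, "ty": -6, "tz": 0, "turn": 0}
    - {"jaw": 50, "tx": 2, "ty": -5, "tz": 0, "turn": 0}
    - {"jaw": 50, "tx": 0, "ty": 0, "tz": -4, "turn": 0}
    - {"jaw": 50, "tx": 0, "ty": 0, "tz": -4, "turn": 0}
    - {"jaw": 50, "tx": 0, "ty": 0, "tz": -2, "turn": 0}
    - {"jaw": 50, "tx": 0, "ty": 0, "tz": -2, "turn": 0}
    - {"jaw": 50, "tx": 0, "ty": 0, "tz": -1, "turn": 0}
    - {"jaw": 50, "tx": 0, "ty": 0, "tz": -1, "turn": 0}
    - {"jaw": 50, "tx": 0, "ty": 0, "tz": 0, "turn": 0}
    - {"jaw": 50, "tx": 0, "ty": 0, "tz": 0, "turn": 0}

```text
t: 9.7
tool_pos: [533.5, -356.7, 29.6]
ee_rot: [-1.207, 1.193, 1.202]
wrist_force: [0.1, -0.6, -1.4]
finger_gap: 56.4
```

```bash
python3 -c "from h import *;st()"
```

```text
9.7 [ 533.5 -356.7   29.6] jaw 89.9 tilt [0.014 0.01 ] F [ 0.1 -0.6 -1.4] gap 56.4 qd 0.002 j7 2.31
```

Emit:
jog_arm:
  steps:
    - {"jaw": 50, "tx": 0, "ty": 0, "tz": -1, "turn": 0}
    - {"jaw": 50, "tx": 0, "ty": 0, "tz": -1, "turn": 0}
    - {"jaw": 50, "tx": 0, "ty": 0, "tz": 0, "turn": 0}
    - {"jaw": 75, "tx": 0, "ty": 0, "tz": 0, "turn": 0}
    - {"jaw": 75, "tx": 0, "ty": 0, "tz": 0, "turn": 0}
    - {"jaw": 75, "tx": 0, "ty": 0, "tz": 0, "turn": 0}
    - {"jaw": 75, "tx": 0, "ty": 0, "tz": 0, "turn": 0}
    - {"jaw": 75, "tx": 0, "ty": 0, "tz": 10, "turn": 0}
    - {"jaw": 75, "tx": 0, "ty": 0, "tz": 20, "turn": 0}
    - {"jaw": 75, "tx": 0, "ty": 0, "tz": 25, "turn": 0}

```text
t: 10.7
tool_pos: [531.8, -355.6, 82.4]
ee_rot: [-1.203, 1.194, 1.206]
wrist_force: [-0.0, -0.2, 0.6]
finger_gap: 75.2
```

```bash
python3 -c "from h import *;st()"
```

```text
10.7 [ 531.8 -355.6   82.4] jaw 89.9 tilt [0.01  0.012] F [-0.  -0.2  0.6] gap 75.2 qd 0.501 j7 2.29
```

Emit:
jog_arm:
  steps:
    - {"jaw": 90, "tx": 0, "ty": 5, "tz": 20, "turn": 0}
    - {"jaw": 90, "tx": -7, "ty": 25, "tz": 10, "turn": 8}
    - {"jaw": 90, "tx": -8, "ty": 30, "tz": 0, "turn": 8}
    - {"jaw": 90, "tx": -8, "ty": 30, "tz": 0, "turn": 8}
    - {"jaw": 90, "tx": -8, "ty": 30, "tz": 0, "turn": 8}
    - {"jaw": 90, "tx": -8, "ty": 30, "tz": 0, "turn": 8}
    - {"jaw": 90, "tx": -8, "ty": 30, "tz": 0, "turn": 8}
    - {"jaw": 90, "tx": -8, "ty": 30, "tz": 0, "turn": 8}
    - {"jaw": 90, "tx": -8, "ty": 30, "tz": 0, "turn": 8}
    - {"jaw": 90, "tx": -4, "ty": 20, "tz": 0, "turn": 8}

```text
t: 11.7
tool_pos: [465.1, -93.8, 127.1]
ee_rot: [-2.079, 0.271, 2.059]
wrist_force: [-0.1, -0.1, -0.6]
finger_gap: 90.2
```

```bash
python3 - <<'E'
from h import *; import cv2
st()
for c in("top","scene"):
    im=arm.camera(c); cv2.imwrite(f"pics/{c}4.png",im[:,:,::-1])
    for d in arm.place_of(c,"tin_1"): print(c,np.round(d["point"],0),round(d["score"],2))
st()
E
```

```text
11.7 [465.1 -93.8 127.1] jaw 164.3 tilt [0.011 0.012] F [-0.1 -0.1 -0.6] gap 90.2 qd 2.088 j7 2.74
top [362.  24.  -0.] 0.87
top [617. 105.  -1.] 0.78
top [394. 126.   2.] 0.77
top [617. 203.  -0.] 0.69
top [614.   6.  -2.] 0.64
top [460. -78.  -2.] 0.6
top [ 530. -361.    4.] 0.6
scene [ 529. -360.    2.] 0.95
scene [617. 209.   1.] 0.93
scene [461. -75.  -4.] 0.87
scene [390. 127.  -3.] 0.85
scene [621. 109.   0.] 0.74
scene [362.  27.   0.] 0.74
scene [614.   6.   3.] 0.59
11.9 [465.7 -96.6 126.4] jaw 163.7 tilt [0.011 0.013] F [-0.  -1.   0.3] gap 89.9 qd 0.097 j7 2.74
```

View pics/scene4.png

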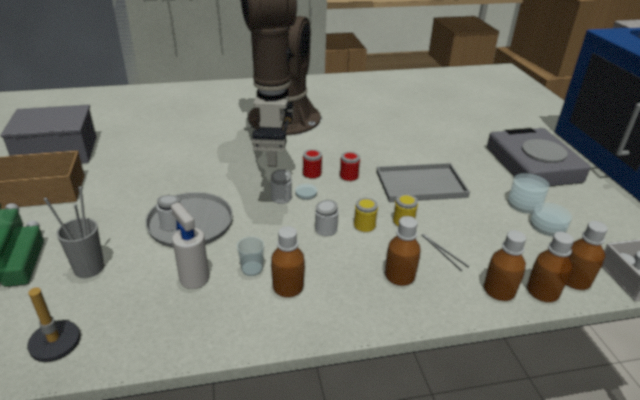

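```bash
python3 -c "
from h import *;st();print(np.round(arm.get_obs()['joints'],3).tolist())"
```

```text
11.9 [465.7 -96.6 126.4] jaw 163.7 tilt [0.011 0.013] F [-0.  -1.   0.3] gap 89.9 qd 0.097 j7 2.74
[0.5, 0.36, -0.498, 2.025, 0.217, 0.799, 2.736]
```

Emit:
jog_arm:
  steps:
    - {"jaw": 90, "tx": 0, "ty": 0, "tz": 0, "turn": -5}
    - {"jaw": 90, "tx": 0, "ty": 5, "tz": 0, "turn": -8}
    - {"jaw": 90, "tx": 0, "ty": 5, "tz": 0, "turn": -8}
    - {"jaw": 90, "tx": 0, "ty": 5, "tz": 0, "turn": -8}
    - {"jaw": 90, "tx": 0, "ty": 0, "tz": 0, "turn": -8}
    - {"jaw": 90, "tx": 0, "ty": 0, "tz": 0, "turn": 0}
    - {"jaw": 90, "tx": 0, "ty": 0, "tz": 0, "turn": 0}
    - {"jaw": 90, "tx": 0, "ty": 0, "tz": 0, "turn": 0}
    - {"jaw": 90, "tx": 0, "ty": 0, "tz": 0, "turn": 0}
    - {"jaw": 90, "tx": 0, "ty": 0, "tz": 0, "turn": 0}

```text
t: 12.9
tool_pos: [467.1, -97.4, 127.5]
ee_rot: [-1.644, 0.869, 1.614]
wrist_force: [0.4, -0.8, 0.2]
finger_gap: 90.1
```

```bash
python3 -c "
from h import *;st();print(np.round(arm.get_obs()['joints'],3).tolist())"
```

```text
12.9 [467.1 -97.4 127.5] jaw 123.8 tilt [ 0.015 -0.007] F [ 0.4 -0.8  0.2] gap 90.1 qd 0.012 j7 2.09
[0.352, 0.332, -0.327, 2.038, 0.159, 0.78, 2.091]
```

Emit:
jog_arm:
  steps:
    - {"jaw": 90, "tx": 0, "ty": 5, "tz": 0, "turn": -8.5}
    - {"jaw": 90, "tx": 0, "ty": 5, "tz": 0, "turn": -8.5}
    - {"jaw": 90, "tx": 0, "ty": 5, "tz": 0, "turn": -8.5}
    - {"jaw": 90, "tx": 0, "ty": 5, "tz": 0, "turn": -8.5}
    - {"jaw": 90, "tx": 0, "ty": 0, "tz": 0, "turn": -8.5}
    - {"jaw": 90, "tx": 0, "ty": 0, "tz": 0, "turn": -8.5}
    - {"jaw": 90, "tx": 0, "ty": 0, "tz": 0, "turn": -8.5}
    - {"jaw": 90, "tx": 0, "ty": 0, "tz": 0, "turn": -8.5}
    - {"jaw": 90, "tx": 0, "ty": 0, "tz": 0, "turn": -8.5}
    - {"jaw": 90, "tx": 0, "ty": 0, "tz": 0, "turn": -8}

```text
t: 13.9
tool_pos: [466.4, -78.5, 127.0]
ee_rot: [-0.528, 1.518, 0.511]
wrist_force: [-0.3, 0.6, 0.1]
finger_gap: 89.9
```

```bash
python3 -c "
from h import *;st();print(np.round(arm.get_obs()['joints'],3).tolist())"
```

```text
13.9 [466.4 -78.5 127. ] jaw 37.9 tilt [-0.006 -0.013] F [-0.3  0.6  0.1] gap 89.9 qd 1.273 j7 0.69
[0.04, 0.313, 0.003, 2.052, 0.018, 0.782, 0.693]
```

Emit:
jog_arm:
  steps:
    - {"jaw": 90, "tx": -3, "ty": 1, "tz": 0, "turn": 0}
    - {"jaw": 90, "tx": -2, "ty": 0, "tz": -20, "turn": 0}
    - {"jaw": 90, "tx": 0, "ty": 0, "tz": -20, "turn": 0}
    - {"jaw": 90, "tx": 0, "ty": 0, "tz": -20, "turn": 0}
    - {"jaw": 90, "tx": 0, "ty": 0, "tz": -12, "turn": 0}
    - {"jaw": 90, "tx": 0, "ty": 0, "tz": -5, "turn": 0}
    - {"jaw": 90, "tx": 0, "ty": 0, "tz": 0, "turn": 0}
    - {"jaw": 90, "tx": 0, "ty": 0, "tz": 0, "turn": 0}
    - {"jaw": 90, "tx": 0, "ty": 0, "tz": 0, "turn": 0}
    - {"jaw": 90, "tx": 0, "ty": 0, "tz": 0, "turn": 0}

```text
t: 14.9
tool_pos: [461.6, -77.4, 49.6]
ee_rot: [-0.55, 1.509, 0.533]
wrist_force: [0.0, 0.6, 0.5]
finger_gap: 89.9
```

```bash
python3 - <<'E'
from h import *; import cv2
st()
im=arm.camera("scene"); cv2.imwrite(f"pics/s5.png",cv2.resize(im[100:280,200:400,::-1],None,fx=3,fy=3))
E
```

```text
14.9 [461.6 -77.4  49.6] jaw 39.6 tilt [-0.002 -0.012] F [0.  0.6 0.5] gap 89.9 qd 0.009 j7 0.71
```

View pics/s5.png

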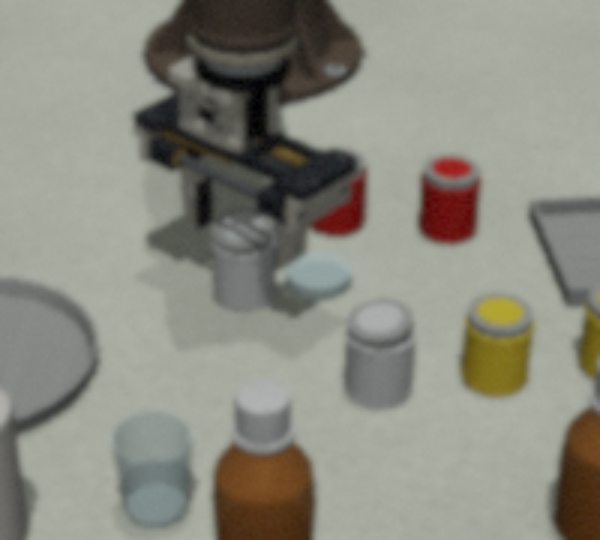

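Tin C at crop (243,262) sits between the fingers, and the dish (318,275) is clear. Going down 26 mm and gripping.

Emit:
jog_arm:
  steps:
    - {"jaw": 90, "tx": 0, "ty": 0, "tz": -10, "turn": 0}
    - {"jaw": 90, "tx": 0, "ty": 0, "tz": -8, "turn": 0}
    - {"jaw": 90, "tx": 0, "ty": 0, "tz": -4, "turn": 0}
    - {"jaw": 90, "tx": 0, "ty": 0, "tz": 0, "turn": 0}
    - {"jaw": 50, "tx": 0, "ty": 0, "tz": 0, "turn": 0}
    - {"jaw": 50, "tx": 0, "ty": 0, "tz": 0, "turn": 0}
    - {"jaw": 50, "tx": 0, "ty": 0, "tz": 0, "turn": 0}
    - {"jaw": 50, "tx": 0, "ty": 0, "tz": 0, "turn": 0}
    - {"jaw": 50, "tx": 0, "ty": 0, "tz": 0, "turn": 0}
    - {"jaw": 50, "tx": 0, "ty": 0, "tz": 0, "turn": 0}
  force: 30

```text
t: 15.95
tool_pos: [462.2, -77.2, 26.1]
ee_rot: [-0.551, 1.507, 0.533]
wrist_force: [1.3, -0.0, -4.4]
finger_gap: 54.9
```

```bash
python3 -c "
from h import *;st()"
```

```text
15.95 [462.2 -77.2  26.1] jaw 39.6 tilt [-0.001 -0.012] F [ 1.3 -0.  -4.4] gap 54.9 qd 0.002 j7 0.7
```

Emit:
jog_arm:
  steps:
    - {"jaw": 50, "tx": 0, "ty": 0, "tz": 5, "turn": 0}
    - {"jaw": 50, "tx": 0, "ty": 0, "tz": 12, "turn": 0}
    - {"jaw": 50, "tx": 0, "ty": 0, "tz": 20, "turn": 0}
    - {"jaw": 50, "tx": 0, "ty": 0, "tz": 25, "turn": 0}
    - {"jaw": 50, "tx": 0, "ty": 0, "tz": 20, "turn": 0}
    - {"jaw": 50, "tx": 0, "ty": 0, "tz": 10, "turn": 0}
    - {"jaw": 50, "tx": 0, "ty": 0, "tz": 0, "turn": 0}
    - {"jaw": 50, "tx": 0, "ty": 0, "tz": 0, "turn": 0}
    - {"jaw": 50, "tx": 0, "ty": 0, "tz": 0, "turn": 0}
    - {"jaw": 50, "tx": 0, "ty": 0, "tz": 0, "turn": 0}

```text
t: 16.95
tool_pos: [456.7, -77.1, 118.8]
ee_rot: [-0.549, 1.517, 0.536]
wrist_force: [0.0, 0.2, -4.2]
finger_gap: 54.5
```

```bash
python3 - <<'E'
from h import *; import cv2
st()
for i in range(2): im=arm.camera("scene"); st()
E
```

```text
16.95 [456.7 -77.1 118.8] jaw 39.6 tilt [-0.011 -0.012] F [ 0.   0.2 -4.2] gap 54.5 qd 0.014 j7 0.72
17.0 [456.6 -77.1 118.8] jaw 39.6 tilt [-0.011 -0.012] F [-0.3 -0.5 -3.5] gap 54.8 qd 0.004 j7 0.72
17.05 [456.7 -77.1 118.9] jaw 39.6 tilt [-0.011 -0.012] F [ 0.3 -0.  -4.5] gap 54.9 qd 0.005 j7 0.72
```

Emit:
jog_arm:
  steps:
    - {"jaw": 50, "tx": 0, "ty": 15, "tz": 4, "turn": 0}
    - {"jaw": 50, "tx": 1, "ty": 30, "tz": 0, "turn": 0}
    - {"jaw": 50, "tx": 1, "ty": 40, "tz": 0, "turn": 0}
    - {"jaw": 50, "tx": 1, "ty": 42, "tz": 0, "turn": 0}
    - {"jaw": 50, "tx": 1, "ty": 42, "tz": 0, "turn": 0}
    - {"jaw": 50, "tx": 1, "ty": 42, "tz": 0, "turn": 0}
    - {"jaw": 50, "tx": 1, "ty": 42, "tz": 0, "turn": 0}
    - {"jaw": 50, "tx": 1, "ty": 42, "tz": 0, "turn": 0}
    - {"jaw": 50, "tx": 1, "ty": 40, "tz": 0, "turn": 0}
    - {"jaw": 50, "tx": 0, "ty": 30, "tz": 0, "turn": 0}

```text
t: 18.05
tool_pos: [461.7, 295.2, 119.2]
ee_rot: [-0.54, 1.525, 0.525]
wrist_force: [0.5, 0.2, -3.7]
finger_gap: 54.7
```

```bash
python3 -c "
from h import *;st()"
```

```text
18.05 [461.7 295.2 119.2] jaw 38.9 tilt [-0.016 -0.016] F [ 0.5  0.2 -3.7] gap 54.7 qd 0.465 j7 -0.05
```

Emit:
jog_arm:
  steps:
    - {"jaw": 50, "tx": 1, "ty": 22, "tz": 0, "turn": 0}
    - {"jaw": 50, "tx": 1, "ty": 20, "tz": 0, "turn": 0}
    - {"jaw": 50, "tx": 0, "ty": 12, "tz": -10, "turn": 0}
    - {"jaw": 50, "tx": 0, "ty": 5, "tz": -18, "turn": 0}
    - {"jaw": 50, "tx": 0, "ty": 0, "tz": -18, "turn": 0}
    - {"jaw": 50, "tx": 0, "ty": 0, "tz": -14, "turn": 0}
    - {"jaw": 50, "tx": 0, "ty": 0, "tz": -8, "turn": 0}
    - {"jaw": 50, "tx": 0, "ty": 0, "tz": -3, "turn": 0}
    - {"jaw": 50, "tx": 0, "ty": 0, "tz": 0, "turn": 0}
    - {"jaw": 50, "tx": 0, "ty": 0, "tz": 0, "turn": 0}

```text
t: 19.05
tool_pos: [460.4, 359.9, 38.4]
ee_rot: [-0.546, 1.531, 0.529]
wrist_force: [0.7, 0.2, -3.8]
finger_gap: 54.5
```

```bash
python3 - <<'E'
from h import *; import cv2
st()
im=arm.camera("scene"); cv2.imwrite(f"pics/s6.png",cv2.resize(im[80:260,320:520,::-1],None,fx=3,fy=3))
E
```

```text
19.05 [460.4 359.9  38.4] jaw 39.2 tilt [-0.022 -0.019] F [ 0.7  0.2 -3.8] gap 54.5 qd 0.002 j7 -0.15
```

View pics/s6.png

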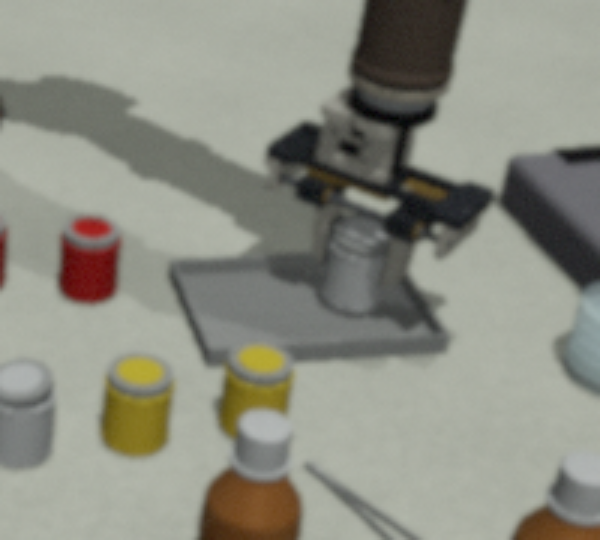

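Emit:
jog_arm:
  steps:
    - {"jaw": 50, "tx": 0, "ty": 0, "tz": -2, "turn": 0}
    - {"jaw": 50, "tx": 0, "ty": 0, "tz": -2, "turn": 0}
    - {"jaw": 50, "tx": 0, "ty": 0, "tz": -2, "turn": 0}
    - {"jaw": 50, "tx": 0, "ty": 0, "tz": -1, "turn": 0}
    - {"jaw": 50, "tx": 0, "ty": 0, "tz": -1, "turn": 0}
    - {"jaw": 50, "tx": 0, "ty": 0, "tz": 0, "turn": 0}
    - {"jaw": 50, "tx": 0, "ty": 0, "tz": 0, "turn": 0}
    - {"jaw": 50, "tx": 0, "ty": 0, "tz": 0, "turn": 0}
    - {"jaw": 50, "tx": 0, "ty": 0, "tz": 0, "turn": 0}
    - {"jaw": 50, "tx": 0, "ty": 0, "tz": 0, "turn": 0}

```text
t: 20.1
tool_pos: [461.6, 360.9, 31.8]
ee_rot: [-0.545, 1.527, 0.53]
wrist_force: [0.4, 0.6, -3.8]
finger_gap: 54.6
```

```bash
python3 -c "
from h import *;st()"
```

```text
20.1 [461.6 360.9  31.8] jaw 39.2 tilt [-0.019 -0.016] F [ 0.4  0.6 -3.8] gap 54.6 qd 0.001 j7 -0.15
```

Emit:
jog_arm:
  steps:
    - {"jaw": 50, "tx": 0, "ty": 0, "tz": -1.5, "turn": 0}
    - {"jaw": 50, "tx": 0, "ty": 0, "tz": -1, "turn": 0}
    - {"jaw": 50, "tx": 0, "ty": 0, "tz": -1, "turn": 0}
    - {"jaw": 50, "tx": 0, "ty": 0, "tz": 0, "turn": 0}
    - {"jaw": 75, "tx": 0, "ty": 0, "tz": 0, "turn": 0}
    - {"jaw": 75, "tx": 0, "ty": 0, "tz": 0, "turn": 0}
    - {"jaw": 75, "tx": 0, "ty": 0, "tz": 0, "turn": 0}
    - {"jaw": 75, "tx": 0, "ty": 0, "tz": 0, "turn": 0}
    - {"jaw": 75, "tx": 0, "ty": 0, "tz": 15, "turn": 0}
    - {"jaw": 75, "tx": 0, "ty": 0, "tz": 30, "turn": 0}

```text
t: 21.1
tool_pos: [460.6, 360.3, 74.9]
ee_rot: [-0.546, 1.53, 0.53]
wrist_force: [-0.5, -0.6, -0.3]
finger_gap: 74.9
```

```bash
python3 -c "
from h import *;st()"
```

```text
21.1 [460.6 360.3  74.9] jaw 39.2 tilt [-0.021 -0.018] F [-0.5 -0.6 -0.3] gap 74.9 qd 0.647 j7 -0.14
```

Emit:
jog_arm:
  steps:
    - {"jaw": 75, "tx": 0, "ty": 0, "tz": 25, "turn": 0}
    - {"jaw": 75, "tx": 0, "ty": 0, "tz": 15, "turn": 0}
    - {"jaw": 75, "tx": 0, "ty": 0, "tz": 5, "turn": 0}
    - {"jaw": 0, "tx": 0, "ty": 0, "tz": 0, "turn": 0}
    - {"jaw": 0, "tx": 0, "ty": 0, "tz": 0, "turn": 0}
    - {"jaw": 0, "tx": 0, "ty": 0, "tz": 0, "turn": 0}
    - {"jaw": 0, "tx": 0, "ty": 0, "tz": 0, "turn": 0}
    - {"jaw": 0, "tx": 0, "ty": 0, "tz": 0, "turn": 0}
    - {"jaw": 0, "tx": 0, "ty": 0, "tz": 0, "turn": 0}
    - {"jaw": 0, "tx": 0, "ty": 0, "tz": 0, "turn": 0}

```text
t: 22.1
tool_pos: [461.2, 360.9, 126.0]
ee_rot: [-0.545, 1.527, 0.531]
wrist_force: [-0.2, -0.3, -0.4]
finger_gap: 23.8
```

```bash
python3 - <<'E'
from h import *; import cv2
st()
for c in("top","scene"):
    im=arm.camera(c); cv2.imwrite(f"pics/{c}7.png",cv2.resize((im[80:260,320:520] if c=="scene" else im[190:340,90:290])[:,:,::-1],None,fx=3,fy=3))
    for d in arm.place_of(c,"tin_1"): print(c,np.round(d["point"],0),round(d["score"],2))
E
```

```text
22.1 [461.2 360.9 126. ] jaw 39.2 tilt [-0.019 -0.016] F [-0.2 -0.3 -0.4] gap 23.8 qd 0.005 j7 -0.13
top [460. 359.   2.] 0.93
top [359.  25.  -1.] 0.92
top [394. 126.   1.] 0.88
top [ 533. -361.    3.] 0.79
top [618. 202.   3.] 0.76
top [616.  10.  -2.] 0.57
top [617. 106.  -4.] 0.56
scene [ 534. -360.    3.] 0.78
scene [363.  29.  -0.] 0.75
scene [616. 206.   1.] 0.73
scene [617. 106.  -0.] 0.68
scene [613.   9.   2.] 0.67
scene [390. 124.  -3.] 0.63
scene [460. 362.   2.] 0.58
```

View pics/scene7.png

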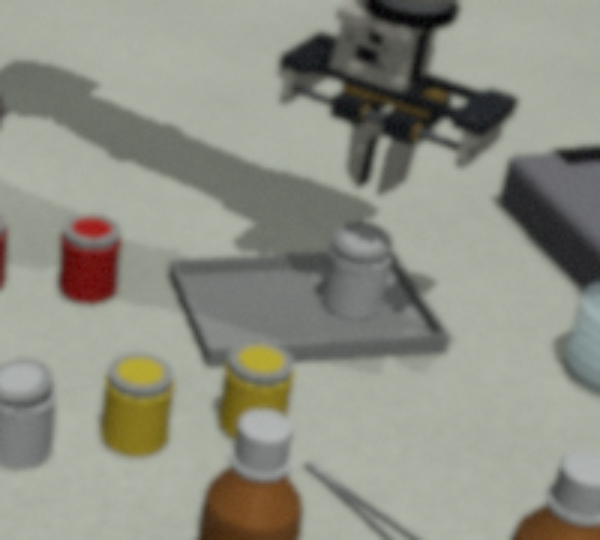

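View pics/top7.png

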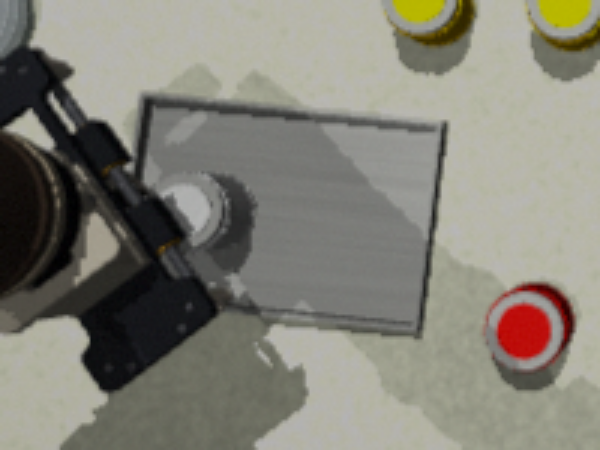

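Emit:
jog_arm:
  steps:
    - {"jaw": 0, "tx": 0, "ty": 0, "tz": 0, "turn": 0}
    - {"jaw": 0, "tx": 0, "ty": 0, "tz": 0, "turn": 0}
    - {"jaw": 0, "tx": 0, "ty": 0, "tz": -15, "turn": 0}
    - {"jaw": 0, "tx": 0, "ty": 0, "tz": -13, "turn": 0}
    - {"jaw": 0, "tx": 0, "ty": 0, "tz": -5, "turn": 0}
    - {"jaw": 0, "tx": 0, "ty": 0, "tz": -2, "turn": 0}
    - {"jaw": 0, "tx": 0, "ty": 0, "tz": 0, "turn": 0}
    - {"jaw": 0, "tx": 0, "ty": 0, "tz": 0, "turn": 0}
    - {"jaw": 0, "tx": 0, "ty": 0, "tz": 0, "turn": 0}
    - {"jaw": 0, "tx": 0, "ty": 0, "tz": 0, "turn": 0}

```text
t: 23.3
tool_pos: [462.1, 361.8, 91.2]
ee_rot: [-0.544, 1.524, 0.531]
wrist_force: [-0.3, -0.5, 0.8]
finger_gap: 0.3
```

```bash
python3 -c "
from h import *;st()"
```

```text
23.3 [462.1 361.8  91.2] jaw 39.2 tilt [-0.017 -0.014] F [-0.3 -0.5  0.8] gap 0.3 qd 0.005 j7 -0.14
```

Emit:
jog_arm:
  steps:
    - {"jaw": 0, "tx": 0, "ty": 0, "tz": -7, "turn": 0}
    - {"jaw": 0, "tx": 0, "ty": 0, "tz": -5, "turn": 0}
    - {"jaw": 0, "tx": 0, "ty": 0, "tz": -2, "turn": 0}
    - {"jaw": 0, "tx": 0, "ty": 0, "tz": -2, "turn": 0}
    - {"jaw": 0, "tx": 0, "ty": 0, "tz": -2, "turn": 0}
    - {"jaw": 0, "tx": 0, "ty": 0, "tz": -2, "turn": 0}
    - {"jaw": 0, "tx": 0, "ty": 0, "tz": -2, "turn": 0}
    - {"jaw": 0, "tx": 0, "ty": 0, "tz": -2, "turn": 0}
    - {"jaw": 0, "tx": 0, "ty": 0, "tz": -2, "turn": 0}
    - {"jaw": 0, "tx": 0, "ty": 0, "tz": -2, "turn": 0}

```text
t: 24.3
tool_pos: [461.1, 363.7, 69.7]
ee_rot: [-0.542, 1.522, 0.534]
wrist_force: [-6.0, -5.9, 24.7]
finger_gap: 0.2
```

```bash
python3 -c "
from h import *;st()"
```

```text
24.3 [461.1 363.7  69.7] jaw 39.3 tilt [-0.015 -0.011] F [-6.  -5.9 24.7] gap 0.2 qd 0.008 j7 -0.14
```

Emit:
jog_arm:
  steps:
    - {"jaw": 0, "tx": 0, "ty": 0, "tz": 15, "turn": 0}
    - {"jaw": 90, "tx": 0, "ty": 0, "tz": 25, "turn": 0}
    - {"jaw": 90, "tx": 5, "ty": -10, "tz": 25, "turn": 0}
    - {"jaw": 90, "tx": 14, "ty": -30, "tz": 5, "turn": -3}
    - {"jaw": 90, "tx": 18, "ty": -40, "tz": 0, "turn": -3}
    - {"jaw": 90, "tx": 18, "ty": -42, "tz": 0, "turn": -3}
    - {"jaw": 90, "tx": 18, "ty": -42, "tz": 0, "turn": -3}
    - {"jaw": 90, "tx": 18, "ty": -42, "tz": 0, "turn": -3}
    - {"jaw": 90, "tx": 18, "ty": -42, "tz": 0, "turn": 0}
    - {"jaw": 90, "tx": 16, "ty": -30, "tz": 0, "turn": 0}

```text
t: 25.3
tool_pos: [585.3, 82.7, 143.2]
ee_rot: [-0.334, 1.561, 0.337]
wrist_force: [0.2, 0.3, -0.0]
finger_gap: 68.0
```

```bash
python3 - <<'E'
from h import *; import cv2
st()
for c in("top","scene"):
    im=arm.camera(c); cv2.imwrite(f"pics/{c}8.png",cv2.resize((im[100:280,280:480] if c=="scene" else im[190:340,90:290])[:,:,::-1],None,fx=3,fy=3))
    for d in arm.place_of(c,"tin_1"): print(c,np.round(d["point"],0),round(d["score"],2))
st()
E
```

```text
25.3 [585.3  82.7 143.2] jaw 24.5 tilt [-0.016 -0.002] F [ 0.2  0.3 -0. ] gap 68.0 qd 0.587 j7 0.2
top [463. 358.   0.] 0.66
top [ 531. -361.    3.] 0.64
top [614.   4.   2.] 0.56
scene [460. 361.   1.] 0.87
scene [361.  28.   2.] 0.87
scene [ 531. -356.    2.] 0.82
scene [613.   6.   2.] 0.8
scene [617. 208.   1.] 0.76
scene [617. 106.   1.] 0.65
scene [457. -12.   2.] 0.3
25.5 [584.7  85.6 142.9] jaw 24.5 tilt [-0.017 -0.001] F [-1.4  0.7  0.2] gap 84.0 qd 0.035 j7 0.2
```

View pics/scene8.png

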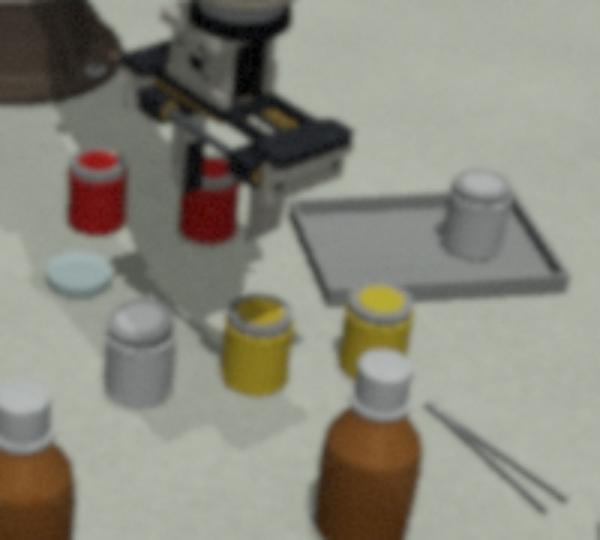

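Emit:
jog_arm:
  steps:
    - {"jaw": 90, "tx": 8, "ty": -18, "tz": 0, "turn": 0}
    - {"jaw": 90, "tx": 10, "ty": -25, "tz": 0, "turn": 0}
    - {"jaw": 90, "tx": 8, "ty": -20, "tz": 0, "turn": 0}
    - {"jaw": 90, "tx": 3, "ty": -9, "tz": 0, "turn": 0}
    - {"jaw": 90, "tx": 0, "ty": -2, "tz": -15, "turn": 0}
    - {"jaw": 90, "tx": 0, "ty": 0, "tz": -18, "turn": 0}
    - {"jaw": 90, "tx": 0, "ty": 0, "tz": -8, "turn": 0}
    - {"jaw": 90, "tx": 0, "ty": 0, "tz": -2, "turn": 0}
    - {"jaw": 90, "tx": 0, "ty": 0, "tz": 0, "turn": 0}
    - {"jaw": 90, "tx": 0, "ty": 0, "tz": 0, "turn": 0}

```text
t: 26.5
tool_pos: [610.8, 28.4, 99.0]
ee_rot: [-0.344, 1.559, 0.363]
wrist_force: [-0.1, -0.4, -0.0]
finger_gap: 89.5
```

```bash
python3 -c "
from h import *;st()"
```

```text
26.5 [610.8  28.4  99. ] jaw 25.8 tilt [-0.019  0.008] F [-0.1 -0.4 -0. ] gap 89.5 qd 0.008 j7 0.33
```

Emit:
jog_arm:
  steps:
    - {"jaw": 90, "tx": 2, "ty": -10, "tz": 0, "turn": 0}
    - {"jaw": 90, "tx": 2, "ty": -8, "tz": 0, "turn": 0}
    - {"jaw": 90, "tx": 0, "ty": -4, "tz": 0, "turn": 0}
    - {"jaw": 90, "tx": 0, "ty": 0, "tz": 0, "turn": 0}
    - {"jaw": 90, "tx": 0, "ty": 0, "tz": 0, "turn": 0}
    - {"jaw": 90, "tx": 0, "ty": 0, "tz": -5, "turn": 0}
    - {"jaw": 90, "tx": 0, "ty": 0, "tz": 0, "turn": 0}
    - {"jaw": 90, "tx": 0, "ty": 0, "tz": 0, "turn": 0}
    - {"jaw": 90, "tx": 0, "ty": 0, "tz": 0, "turn": 0}
    - {"jaw": 90, "tx": 0, "ty": 0, "tz": 0, "turn": 0}

```text
t: 27.5
tool_pos: [616.1, 4.4, 95.3]
ee_rot: [-0.344, 1.556, 0.363]
wrist_force: [-0.9, 0.1, -0.1]
finger_gap: 89.9
```

```bash
python3 -c "
from h import *;st()"
```

```text
27.5 [616.1   4.4  95.3] jaw 25.8 tilt [-0.016  0.008] F [-0.9  0.1 -0.1] gap 89.9 qd 0.002 j7 0.37
```

Emit:
jog_arm:
  steps:
    - {"jaw": 90, "tx": 0, "ty": 1, "tz": -10, "turn": 0}
    - {"jaw": 90, "tx": 0, "ty": 0, "tz": -18, "turn": 0}
    - {"jaw": 90, "tx": 0, "ty": 0, "tz": -15, "turn": 0}
    - {"jaw": 90, "tx": 0, "ty": 0, "tz": -8, "turn": 0}
    - {"jaw": 90, "tx": 0, "ty": 0, "tz": -4, "turn": 0}
    - {"jaw": 90, "tx": 0, "ty": 0, "tz": -2, "turn": 0}
    - {"jaw": 90, "tx": 0, "ty": 0, "tz": 0, "turn": 0}
    - {"jaw": 90, "tx": 0, "ty": 0, "tz": 0, "turn": 0}
    - {"jaw": 90, "tx": 0, "ty": 0, "tz": 0, "turn": 0}
    - {"jaw": 90, "tx": 0, "ty": 0, "tz": 0, "turn": 0}

```text
t: 28.5
tool_pos: [617.1, 6.4, 36.0]
ee_rot: [-0.344, 1.553, 0.363]
wrist_force: [0.1, -0.1, 0.5]
finger_gap: 90.0
```

```bash
python3 - <<'E'
from h import *; import cv2
st()
im=arm.camera("scene"); cv2.imwrite(f"pics/s9.png",cv2.resize(im[100:280,240:440,::-1],None,fx=3,fy=3))
E
```

```text
28.5 [617.1   6.4  36. ] jaw 25.8 tilt [-0.013  0.009] F [ 0.1 -0.1  0.5] gap 90.0 qd 0.007 j7 0.37
```

View pics/s9.png

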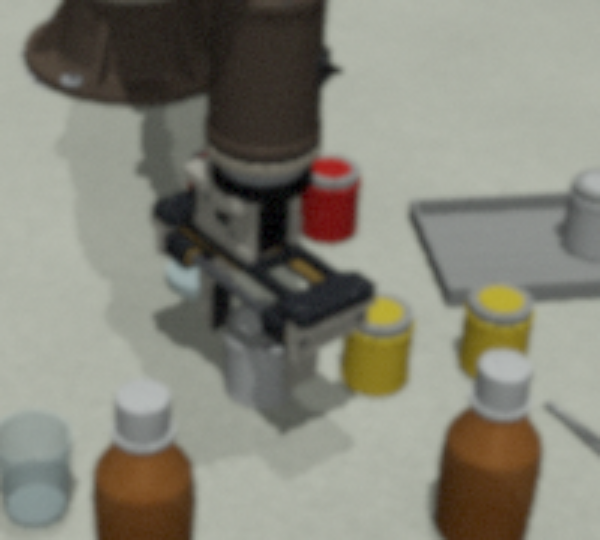

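Tin B is between the fingers (crop about (260,370)), and the yellow tin (378,345) is clear. Going down 11 mm and gripping.

Emit:
jog_arm:
  steps:
    - {"jaw": 90, "tx": 0, "ty": 0, "tz": -6, "turn": 0}
    - {"jaw": 90, "tx": 0, "ty": 0, "tz": -3, "turn": 0}
    - {"jaw": 90, "tx": 0, "ty": 0, "tz": 0, "turn": 0}
    - {"jaw": 50, "tx": 0, "ty": 0, "tz": 0, "turn": 0}
    - {"jaw": 50, "tx": 0, "ty": 0, "tz": 0, "turn": 0}
    - {"jaw": 50, "tx": 0, "ty": 0, "tz": 0, "turn": 0}
    - {"jaw": 50, "tx": 0, "ty": 0, "tz": 0, "turn": 0}
    - {"jaw": 50, "tx": 0, "ty": 0, "tz": 0, "turn": 0}
    - {"jaw": 50, "tx": 0, "ty": 0, "tz": 0, "turn": 0}
    - {"jaw": 50, "tx": 0, "ty": 0, "tz": 0, "turn": 0}
  force: 30

```text
t: 29.55
tool_pos: [616.9, 6.2, 26.5]
ee_rot: [-0.344, 1.553, 0.363]
wrist_force: [-0.7, -0.3, -0.3]
finger_gap: 54.9
```

```bash
python3 -c "
from h import *;st()"
```

```text
29.55 [616.9   6.2  26.5] jaw 25.8 tilt [-0.013  0.009] F [-0.7 -0.3 -0.3] gap 54.9 qd 0.002 j7 0.37
```

Emit:
jog_arm:
  steps:
    - {"jaw": 50, "tx": 0, "ty": 0, "tz": 5, "turn": 0}
    - {"jaw": 50, "tx": 0, "ty": 0, "tz": 12, "turn": 0}
    - {"jaw": 50, "tx": 0, "ty": 0, "tz": 20, "turn": 0}
    - {"jaw": 50, "tx": 0, "ty": 0, "tz": 25, "turn": 0}
    - {"jaw": 50, "tx": 0, "ty": 0, "tz": 20, "turn": 0}
    - {"jaw": 50, "tx": 0, "ty": 0, "tz": 14, "turn": 0}
    - {"jaw": 50, "tx": 0, "ty": 0, "tz": 4, "turn": 0}
    - {"jaw": 50, "tx": 0, "ty": 0, "tz": 0, "turn": 0}
    - {"jaw": 50, "tx": 0, "ty": 0, "tz": 0, "turn": 0}
    - {"jaw": 50, "tx": 0, "ty": 0, "tz": 0, "turn": 0}

```text
t: 30.55
tool_pos: [613.8, 6.1, 132.1]
ee_rot: [-0.344, 1.557, 0.364]
wrist_force: [-0.1, 0.2, -3.0]
finger_gap: 54.8
```

```bash
python3 - <<'E'
from h import *; import cv2
st()
for i in range(2): im=arm.camera("scene"); st()
E
```

```text
30.55 [613.8   6.1 132.1] jaw 25.8 tilt [-0.018  0.008] F [-0.1  0.2 -3. ] gap 54.8 qd 0.008 j7 0.37
30.6 [613.6   6.1 131.9] jaw 25.8 tilt [-0.018  0.008] F [ 0.1  0.1 -4.1] gap 55.2 qd 0.003 j7 0.37
30.65 [613.6   6.1 131.9] jaw 25.8 tilt [-0.018  0.008] F [-0.3 -0.2 -3.9] gap 54.6 qd 0.002 j7 0.37
```

Emit:
jog_arm:
  steps:
    - {"jaw": 50, "tx": -8, "ty": 10, "tz": 0, "turn": 0}
    - {"jaw": 50, "tx": -15, "ty": 22, "tz": 0, "turn": 0}
    - {"jaw": 50, "tx": -18, "ty": 30, "tz": 0, "turn": 0}
    - {"jaw": 50, "tx": -18, "ty": 32, "tz": 0, "turn": 0}
    - {"jaw": 50, "tx": -18, "ty": 32, "tz": 0, "turn": 0}
    - {"jaw": 50, "tx": -18, "ty": 32, "tz": 0, "turn": 0}
    - {"jaw": 50, "tx": -18, "ty": 32, "tz": 0, "turn": 0}
    - {"jaw": 50, "tx": -16, "ty": 28, "tz": 0, "turn": 0}
    - {"jaw": 50, "tx": -10, "ty": 18, "tz": 0, "turn": 0}
    - {"jaw": 50, "tx": -5, "ty": 8, "tz": 0, "turn": 0}

```text
t: 31.65
tool_pos: [454.2, 260.6, 128.2]
ee_rot: [-0.344, 1.565, 0.364]
wrist_force: [0.4, 0.4, -3.9]
finger_gap: 54.5
```

```bash
python3 -c "
from h import *;st()"
```

```text
31.65 [454.2 260.6 128.2] jaw 25.8 tilt [-0.026  0.007] F [ 0.4  0.4 -3.9] gap 54.5 qd 0.191 j7 -0.17
```

Emit:
jog_arm:
  steps:
    - {"jaw": 50, "tx": 4, "ty": 2, "tz": 0, "turn": 0}
    - {"jaw": 50, "tx": 4, "ty": 2, "tz": -10, "turn": 0}
    - {"jaw": 50, "tx": 0, "ty": 0, "tz": -18, "turn": 0}
    - {"jaw": 50, "tx": 0, "ty": 0, "tz": -20, "turn": 0}
    - {"jaw": 50, "tx": 0, "ty": 0, "tz": -16, "turn": 0}
    - {"jaw": 50, "tx": 0, "ty": 0, "tz": -9, "turn": 0}
    - {"jaw": 50, "tx": 0, "ty": 0, "tz": -4, "turn": 0}
    - {"jaw": 50, "tx": 0, "ty": 0, "tz": 0, "turn": 0}
    - {"jaw": 50, "tx": 0, "ty": 0, "tz": 0, "turn": 0}
    - {"jaw": 50, "tx": 0, "ty": 0, "tz": 0, "turn": 0}

```text
t: 32.65
tool_pos: [469.1, 257.7, 46.0]
ee_rot: [-0.339, 1.564, 0.353]
wrist_force: [-0.3, 0.3, -3.5]
finger_gap: 54.6
```

```bash
python3 - <<'E'
from h import *; import cv2
st()
im=arm.camera("scene"); cv2.imwrite(f"pics/s10.png",cv2.resize(im[80:260,320:520,::-1],None,fx=3,fy=3))
E
```

```text
32.65 [469.1 257.7  46. ] jaw 25.2 tilt [-0.022  0.004] F [-0.3  0.3 -3.5] gap 54.6 qd 0.009 j7 -0.17
```

View pics/s10.png

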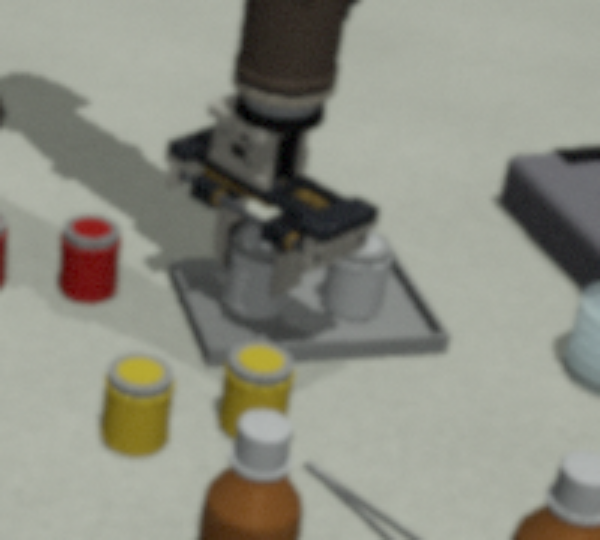

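Emit:
jog_arm:
  steps:
    - {"jaw": 50, "tx": -4, "ty": 4, "tz": 0, "turn": 0}
    - {"jaw": 50, "tx": -3, "ty": 3, "tz": 0, "turn": 0}
    - {"jaw": 50, "tx": 0, "ty": 0, "tz": -4, "turn": 0}
    - {"jaw": 50, "tx": 0, "ty": 0, "tz": -4, "turn": 0}
    - {"jaw": 50, "tx": 0, "ty": 0, "tz": -2, "turn": 0}
    - {"jaw": 50, "tx": 0, "ty": 0, "tz": -2, "turn": 0}
    - {"jaw": 50, "tx": 0, "ty": 0, "tz": -1, "turn": 0}
    - {"jaw": 50, "tx": 0, "ty": 0, "tz": 0, "turn": 0}
    - {"jaw": 50, "tx": 0, "ty": 0, "tz": 0, "turn": 0}
    - {"jaw": 50, "tx": 0, "ty": 0, "tz": 0, "turn": 0}

```text
t: 33.7
tool_pos: [461.9, 266.4, 33.1]
ee_rot: [-0.339, 1.561, 0.355]
wrist_force: [0.1, -0.0, -3.4]
finger_gap: 55.0
```

```bash
python3 -c "
from h import *;st()"
```

```text
33.7 [461.9 266.4  33.1] jaw 25.3 tilt [-0.02   0.006] F [ 0.1 -0.  -3.4] gap 55.0 qd 0.002 j7 -0.19
```

Emit:
jog_arm:
  steps:
    - {"jaw": 50, "tx": 0, "ty": 0, "tz": -1.5, "turn": 0}
    - {"jaw": 50, "tx": 0, "ty": 0, "tz": -1, "turn": 0}
    - {"jaw": 50, "tx": 0, "ty": 0, "tz": -1, "turn": 0}
    - {"jaw": 50, "tx": 0, "ty": 0, "tz": 0, "turn": 0}
    - {"jaw": 50, "tx": 0, "ty": 0, "tz": 0, "turn": 0}
    - {"jaw": 75, "tx": 0, "ty": 0, "tz": 0, "turn": 0}
    - {"jaw": 75, "tx": 0, "ty": 0, "tz": 0, "turn": 0}
    - {"jaw": 75, "tx": 0, "ty": 0, "tz": 0, "turn": 0}
    - {"jaw": 75, "tx": 0, "ty": 0, "tz": 15, "turn": 0}
    - {"jaw": 75, "tx": 0, "ty": 0, "tz": 30, "turn": 0}

```text
t: 34.7
tool_pos: [460.9, 265.8, 74.0]
ee_rot: [-0.34, 1.565, 0.354]
wrist_force: [1.1, 0.4, 0.4]
finger_gap: 74.9
```

Emit:
jog_arm:
  steps:
    - {"jaw": 75, "tx": 0, "ty": 0, "tz": 25, "turn": 0}
    - {"jaw": 75, "tx": 0, "ty": 0, "tz": 15, "turn": 0}
    - {"jaw": 0, "tx": 0, "ty": 0, "tz": 0, "turn": 0}
    - {"jaw": 0, "tx": 0, "ty": 0, "tz": 0, "turn": 0}
    - {"jaw": 0, "tx": 0, "ty": 0, "tz": 0, "turn": 0}
    - {"jaw": 0, "tx": 0, "ty": 0, "tz": 0, "turn": 0}
    - {"jaw": 0, "tx": 0, "ty": 0, "tz": 0, "turn": 0}
    - {"jaw": 0, "tx": 0, "ty": 0, "tz": 0, "turn": 0}
    - {"jaw": 0, "tx": 0, "ty": 0, "tz": 0, "turn": 0}
    - {"jaw": 0, "tx": 0, "ty": 0, "tz": 0, "turn": 0}

```text
t: 35.7
tool_pos: [461.3, 266.1, 115.4]
ee_rot: [-0.339, 1.564, 0.354]
wrist_force: [0.4, -0.6, 0.2]
finger_gap: 15.3
```

```bash
python3 - <<'E'
from h import *; import cv2
st()
for c in("top","scene"):
    im=arm.camera(c); cv2.imwrite(f"pics/{c}11.png",cv2.resize((im[80:260,320:520] if c=="scene" else im[190:340,90:290])[:,:,::-1],None,fx=3,fy=3))
    for d in arm.place_of(c,"tin_1"): print(c,np.round(d["point"],0),round(d["score"],2))
E
```

```text
35.7 [461.3 266.1 115.4] jaw 25.3 tilt [-0.022  0.005] F [ 0.4 -0.6  0.2] gap 15.3 qd 0.004 j7 -0.19
top [364.  23.  -3.] 0.96
top [461. 266.   1.] 0.89
top [394. 127.   2.] 0.89
top [ 535. -358.    8.] 0.71
top [619. 200.   2.] 0.62
top [617. 108.   0.] 0.57
scene [390. 121.  -4.] 0.96
scene [460. 269.   6.] 0.86
scene [617. 208.   2.] 0.86
scene [362.  30.   3.] 0.86
scene [ 533. -359.    3.] 0.68
scene [461. 361.   3.] 0.59
scene [618. 105.  -3.] 0.57
scene [ 532. -310.   -2.] 0.2
```

View pics/scene11.png

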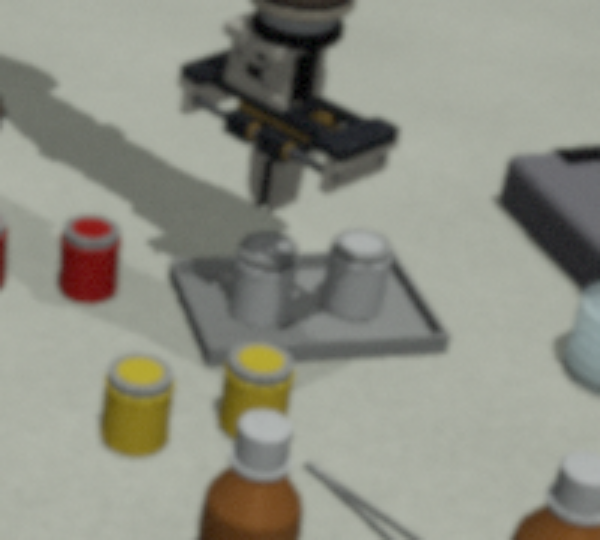

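Both tins stand in the tray: the left one at crop (263,280) still has its lid up, the right one at (358,275) is level. Pressing the left one.

Emit:
jog_arm:
  steps:
    - {"jaw": 0, "tx": 0, "ty": 0, "tz": 0, "turn": 0}
    - {"jaw": 0, "tx": 0, "ty": 0, "tz": -10, "turn": 0}
    - {"jaw": 0, "tx": 0, "ty": 0, "tz": -10, "turn": 0}
    - {"jaw": 0, "tx": 0, "ty": 0, "tz": -5, "turn": 0}
    - {"jaw": 0, "tx": 0, "ty": 0, "tz": -1, "turn": 0}
    - {"jaw": 0, "tx": 0, "ty": 0, "tz": 0, "turn": 0}
    - {"jaw": 0, "tx": 0, "ty": 0, "tz": -3, "turn": 0}
    - {"jaw": 0, "tx": 0, "ty": 0, "tz": -2, "turn": 0}
    - {"jaw": 0, "tx": 0, "ty": 0, "tz": -2, "turn": 0}
    - {"jaw": 0, "tx": 0, "ty": 0, "tz": -2, "turn": 0}

```text
t: 36.9
tool_pos: [461.4, 266.2, 77.5]
ee_rot: [-0.339, 1.563, 0.354]
wrist_force: [-0.7, 0.2, -1.2]
finger_gap: 0.7
```

```bash
python3 -c "
from h import *;st()"
```

```text
36.9 [461.4 266.2  77.5] jaw 25.3 tilt [-0.022  0.005] F [-0.7  0.2 -1.2] gap 0.7 qd 0.049 j7 -0.19
```

Emit:
jog_arm:
  steps:
    - {"jaw": 0, "tx": 0, "ty": 0, "tz": -2, "turn": 0}
    - {"jaw": 0, "tx": 0, "ty": 0, "tz": -2, "turn": 0}
    - {"jaw": 0, "tx": 0, "ty": 0, "tz": -2, "turn": 0}
    - {"jaw": 0, "tx": 0, "ty": 0, "tz": -2, "turn": 0}
    - {"jaw": 0, "tx": 0, "ty": 0, "tz": -2, "turn": 0}
    - {"jaw": 0, "tx": 0, "ty": 0, "tz": -2, "turn": 0}
    - {"jaw": 0, "tx": 0, "ty": 0, "tz": -2, "turn": 0}
    - {"jaw": 0, "tx": 0, "ty": 0, "tz": -2, "turn": 0}
    - {"jaw": 0, "tx": 0, "ty": 0, "tz": -2, "turn": 0}
    - {"jaw": 0, "tx": 0, "ty": 0, "tz": -2, "turn": 0}

```text
t: 37.9
tool_pos: [461.8, 267.9, 69.8]
ee_rot: [-0.337, 1.557, 0.357]
wrist_force: [-7.9, -4.7, 28.3]
finger_gap: 0.6
```

```bash
python3 -c "
from h import *;st()"
```

```text
37.9 [461.8 267.9  69.8] jaw 25.3 tilt [-0.017  0.009] F [-7.9 -4.7 28.3] gap 0.6 qd 0.013 j7 -0.19
```

Level at z 69.8. Now I'll withdraw up and back, then check.

Emit:
jog_arm:
  steps:
    - {"jaw": 0, "tx": 0, "ty": 0, "tz": 10, "turn": 0}
    - {"jaw": 0, "tx": 0, "ty": 0, "tz": 25, "turn": 0}
    - {"jaw": 0, "tx": 0, "ty": 0, "tz": 35, "turn": 0}
    - {"jaw": 0, "tx": 0, "ty": 20, "tz": 35, "turn": 0}
    - {"jaw": 0, "tx": -20, "ty": 40, "tz": 25, "turn": 0}
    - {"jaw": 0, "tx": -20, "ty": 45, "tz": 10, "turn": 0}
    - {"jaw": 0, "tx": -20, "ty": 45, "tz": 0, "turn": 0}
    - {"jaw": 0, "tx": -20, "ty": 45, "tz": 0, "turn": 0}
    - {"jaw": 0, "tx": -10, "ty": 30, "tz": 0, "turn": 0}
    - {"jaw": 0, "tx": 0, "ty": 5, "tz": 0, "turn": 0}

```text
t: 38.9
tool_pos: [367.6, 502.6, 219.1]
ee_rot: [-0.327, 1.556, 0.353]
wrist_force: [-0.0, -0.2, 0.3]
finger_gap: -0.0
```

Emit:
jog_arm:
  steps:
    - {"jaw": 0, "tx": -10, "ty": 20, "tz": 0, "turn": 0}
    - {"jaw": 0, "tx": -20, "ty": 30, "tz": 0, "turn": 0}
    - {"jaw": 0, "tx": -20, "ty": 30, "tz": 0, "turn": 0}
    - {"jaw": 0, "tx": -20, "ty": 30, "tz": 0, "turn": 0}
    - {"jaw": 0, "tx": -10, "ty": 20, "tz": 0, "turn": 0}
    - {"jaw": 0, "tx": 0, "ty": 0, "tz": 0, "turn": 0}
    - {"jaw": 0, "tx": 0, "ty": 0, "tz": 0, "turn": 0}
    - {"jaw": 0, "tx": 0, "ty": 0, "tz": 0, "turn": 0}
    - {"jaw": 0, "tx": 0, "ty": 0, "tz": 0, "turn": 0}
    - {"jaw": 0, "tx": 0, "ty": 0, "tz": 0, "turn": 0}

```text
t: 39.9
tool_pos: [292.2, 629.8, 217.9]
ee_rot: [-0.326, 1.555, 0.34]
wrist_force: [0.1, -0.0, 0.1]
finger_gap: 0.6
```

```bash
python3 - <<'E'
from h import *; import cv2
st()
a=arm.camera("scene")[:,:,::-1]; 
b=arm.camera("top")[:,:,::-1]
cv2.imwrite("pics/f_rect.png",np.hstack([cv2.resize(a[130:230,360:490],None,fx=3,fy=3,interpolation=2),cv2.resize(b[210:310,120:250],None,fx=3,fy=3,interpolation=2)]))
cv2.imwrite("pics/f_round.png",np.hstack([cv2.resize(a[170:270,120:250],None,fx=3,fy=3,interpolation=2),cv2.resize(b[190:290,410:540],None,fx=3,fy=3,interpolation=2)]))
cv2.imwrite("pics/f_top.png",b)
for c in("scene","top"):
  for t in("tin_1","rect_tray_floor","round_tray_floor"):
    for d in arm.place_of(c,t): print(c,t,np.round(d["point"],0),round(d["score"],2))
E
```

```text
39.9 [292.2 629.8 217.9] jaw 24.3 tilt [-0.011  0.007] F [ 0.1 -0.   0.1] gap 0.6 qd 0.014 j7 -0.83
scene tin_1 [456. 269.   6.] 0.95
scene tin_1 [618. 110.  -1.] 0.87
scene tin_1 [458. 361.   0.] 0.74
scene tin_1 [ 533. -360.    4.] 0.63
scene tin_1 [392. 127.  -4.] 0.59
scene tin_1 [363.  30.   3.] 0.58
scene rect_tray_floor [465. 312.   6.] 0.55
scene round_tray_floor [ 531. -311.    5.] 0.86
top tin_1 [616. 202.   2.] 0.92
top tin_1 [462. 359.   2.] 0.73
top tin_1 [361.  24.   5.] 0.72
top tin_1 [ 536. -361.    3.] 0.7
top tin_1 [462. 266.   5.] 0.67
top tin_1 [617. 106.  -1.] 0.65
top tin_1 [393. 125.   3.] 0.56
top rect_tray_floor [463. 314.   6.] 0.66
top round_tray_floor [ 529. -312.    5.] 0.59
```

View pics/f_rect.png

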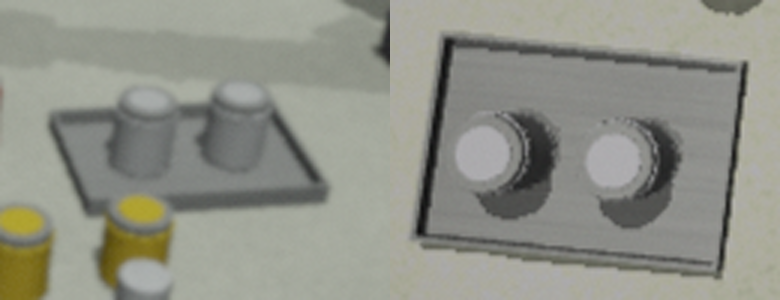

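View pics/f_round.png

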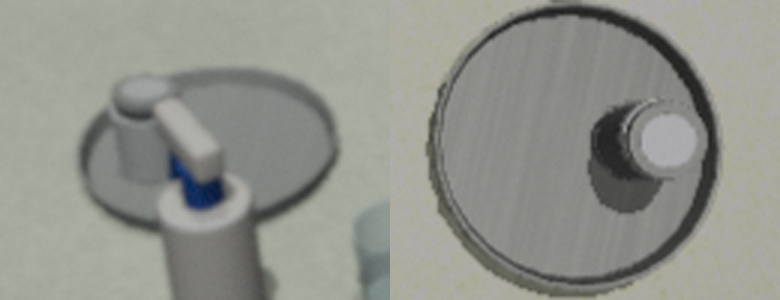

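View pics/f_top.png

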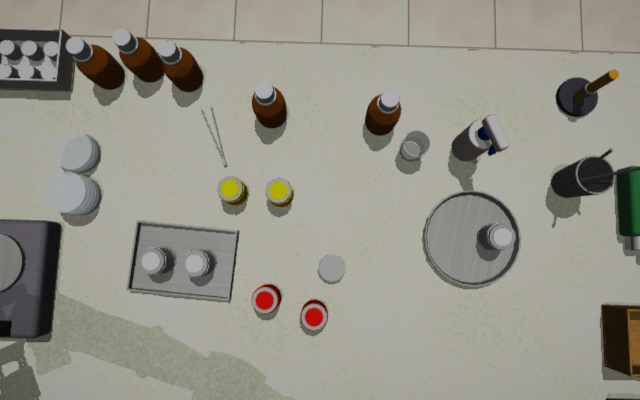

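```bash
python3 -c "
from h import *;st();print(arm.close_job())"
```

```text
40.3 [290.9 630.8 217.7] jaw 24.4 tilt [-0.012  0.008] F [-0.8 -0.6 -0. ] gap 0.5 qd 0.001 j7 -0.83
the job is handed in; nothing more can be done
None
```

I sorted all three tins by weight, pressed the lids of the full ones and handed the job in at about 40 s of the 72 s allowed; it reports no verdict.

| Tin (start position, mm) | Weight felt | Result |
|---|---|---|
| (497, 117) | about 1 N, empty | Round tray, about 48 mm from its centre, lid left up |
| (461, -77) | about 4 N, full | Rectangular tray at (460, 360), lid pressed down |
| (615, 6) | about 3.8 N, full | Rectangular tray at (460, 267), lid pressed down |

- **Lids:** each press on a full tin ended with the fingertips at about z = 70 mm, the height of a level lid top, under 25 to 28 N. I judged the empty tin's lid only by eye, and it still shows raised in the last scene picture.
- **Last pictures:** all three tins stand upright in their trays. The bystanders and the red and yellow look-alikes look unmoved, and the arm is clear of everything.
- **Slip on the way:** while turning towards the second tin I turned the wrong way and the last joint reached its range limit of 2.74 (it read 2.736). I turned back and nothing was touched.

No check failed. The networks' position estimates agreed with each other and with the pictures to within about 6 mm.

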